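Square the solar panel in the tester and dial programme 7

ROBOT

A 7-joint arm with a two-finger parallel gripper is mounted at the origin on a cart in front of the work surface, level with it; the furniture and walls round the work are solid. World frame = base frame: x ahead of the robot, y to its left, z up, the work surface at z = 0. Lengths are in m, angles in rad, forces in N, time in s.
With the tool pointing down it reaches from about 0.4 to 0.85 m from the base axis. Payload 10.4 kg.
Tool frame: the origin (TCP) lies on the centre line of the jaws, within the pads' length; the fingertips stand 11 mm ahead of it and the grasp point (between the pads) lies 8 mm behind it (tip_reach is the distance from the TCP to the fingertips, in m); z points along the fingers, y is the line along which they close (so a half turn about z gives the same grasp; the last joint's range is limited). The gripper opens to 85 mm and grips with 20 to 120 N. Pads are 22 mm wide; open, the fingers measure 114 mm over their backs; the gripper's body (76 mm by 85 mm) begins 54 mm behind the grasp point. The pads swing forward as they close: fully open they stand 13 mm farther back than shut.
Start: joints at [-1.357, 0.332, -0.065, 1.46, 0.022, 1.35, -0.088], TCP at [0.147, 0.608, 0.242] pointing down, gripper open.
Joint ranges: [-2.6, 2.6], [-0.5, 2.12], [-1.47, 1.34], [0.16, 2.42], [-1.27, 4.41], [0.06, 2.06], [-2.6, 2.6]. Speed limits (rad/s): [2.22, 2.22, 2.79, 2.79, 3.14, 3.14, 3.14].

INTERFACE

Orientations are given as a unit quaternion [x, y, z, w].
In Python, from workcell import get_obs, camera, hand_in, tip_reach gives the robot as it stands. The module is installed in compiled form; this text tells all that it offers.
- The arm moves only by the tool move_arm, never from a script. Its argument "plan" is a list of rows, each an object with "delta_pos": the shift along the tool's x, y, z in parts of the range, where 1.0 means 0.6 m, a list of three; "turn": the turn, a rotation vector about the tool's x, y, z in normalised numbers (1 is 360 degrees), a list of three; "fingers": the closure, from 0 (fully open) to 1 (shut). A call has 1 to 12 rows; each row is the pose to reach, as a shift and turn from the pose commanded when the call began, along the tool's axes at that moment; what a row does not reach only later rows make up. A row lasts 1/8 s, in which the tool goes at most 62.5 mm and 10.7 degrees, less where a joint would pass 70% of its speed; a pose out of reach is approached as far as the arm can. No shift or turn number may pass 1 either way. A call with a gripper value outside its range is refused whole. The fingers move at their own pace and stop on an object; "force" is the grip in N (left out, the last holds). Time passes only in rows, so rows that repeat a pose let the fingers close. It gives the time, the measured TCP pose, the force, the opening and the grip force at its end, in the units of the state.
- get_obs(): the state, without advancing time (a new reading comes with each control period).
- camera(name): name is "side" or "top" or "wrist"; returns a dict with "color" (420x560x3 uint8, red, green, blue), "range_z" (420x560 float32, m along the optical axis (not along the pixel's ray), 0 where there is no reading), "fx", "fy", "cx", "cy" (pixels), "R" (3x3) and "t" (3): a world point X has camera coordinates R X + t; the wrist camera has in their place "tool_from_camera" (4x4, takes a point from camera to tool coordinates, whose origin is the TCP and whose axes are the flange's). Camera axes: x right, y down, z forward; pixel columns grow to the right and rows downward; lengths in m; the calibration is good to about 2 mm. A picture is of the moment at which its call begins: read the wrist's pose just before it.
- hand_in(): hands the job in; it is judged then, once.
The state is a dict: "clock": time; "joint_pos": joint angles; "joint_velocities": joint speeds; "tau": joint torques, N m; "position": TCP position; "ee_rot": TCP orientation; "ft_force": force on the tool from outside, world axes, zero at the start; "torque": the same for the moment, N m; "grip_width": opening from 0.0 (shut) to 1.0 (fully open); "grasp_force": force on a finger pad.
Only numpy, scipy, OpenCV 4.12 (cv2) and the standard library are available. Lean on these libraries where they do the work, as an engineer would, in place of code of your own. Each camera call takes 0.05 s, during which the arm holds its last target. There are 200 camera calls.

TASK

Get the panel tester ready: with the black nylon spudger held in the gripper, and without the fingers touching the panel, nudge the small solar panel snugly into the square corner of the tester's nest so that it touches both steel rails. Then lay the spudger back down flat on the mat or bench, clear of the tester, and roll the knurled thumbwheel by its edge until the digit 7 stands centred in the little window. Leave the panel squared, and the loose things lying about where they are.

Things in the scene. Friction and masses are not known exactly. Their poses are not given: they have to be found in the camera images.
- tester: fixed panel tester: base plate 113 (x) x 205 (y) x 12 mm, its top the nest; origin at the centre of its underside, front to its -x. Two 10 mm high steel rails make a square corner: back rail along y, inner face at x = +44 mm, y = -25..99; right rail along x, inner face at y = -34, x = -52..36 mm. Right of it a grey pod, x = -54..54, y = -102..-42, flat top 62.5 mm above the bench
- corner (a point): where the inner faces of the tester's back rail and right rail would meet, on the nest surface 12 mm above the bench; axes as the tester's. The panel belongs on its -x, +y side
- wheel_top (a point): highest point of the black knurled thumbwheel, mid-width, 74 mm above the bench. Wheel: 34 mm radius, 12 mm wide along the tester's y, 30 ridges 2 mm high across the rim; axis along the tester's y, 34 mm below this point. It stands 11.5 mm out of the pod's flat top over 51 mm; only 1 mm bezels beside it, so its sides can be pinched or its rim dragged
- window (a point): middle of the window in the pod's top (13 x 11 mm), on the surface of the white digit drum that turns with the wheel, 15.5 mm to the tester's +y of the knurled rim's middle plane
- digit_7 (a point): middle of the digit 7 on the drum (black strokes, 9 mm tall, drum radius 21 mm); it goes round with the wheel
- thumbwheel (a joint): turn of the wheel, rad: endless, ten spring detents 0.628 apart. At 0 digit 0 is centred in the window, at +0.628 the 1, at +1.257 the 2 ..., repeating every 6.283 (7 is at 4.398 and at -1.885). Grows when the wheel's top rolls away from the front (tester +x). 1 to 2 N at the rim takes it over a detent; then it snaps to the nearest digit
- panel: loose thin solar panel (white board, dark cells), 53 (x) x 112 (y) x 5 mm, 40 g, lying on the nest; origin at the centre of its underside. It starts 4 to 28 mm short of both rails and up to 0.15 rad askew. Squared, its long +x edge touches the back rail and its short -y edge the right rail
- panel_back_left (a point): left (+y) end of the panel's long back (+x) edge
- panel_back_right (a point): right (-y) end of the panel's long back (+x) edge
- panel_right (a point): middle of the panel's short right (-y) edge
- spudger: loose black nylon spudger (flat prying stick), 150 mm long along its y, 12 mm wide with straight sides, 22 g; origin under its middle. Handle, y = -15 to +75 mm, 9 mm thick; blade, y = -75 to -15 mm, 5 mm thick, undersides level. It lies flat on the green mat (2.5 mm thick) behind and left of the tester. Pinch the handle across its width
- spudger_tip (a point): middle of the spudger's blade end (y = -75 mm)
- kapton_roll: loose amber tape roll, 64 mm across, 18 mm high, lying flat: leave it alone
- loupe: loose black eye loupe, 35 mm across, 30 mm high: leave it alone
- cells: loose pair of blue battery cells, 37 x 66 x 19 mm: leave it alone

How it is judged:
By the outcome, as a careful person would: the job done as asked, in the order asked, and still so for the second after the job is handed in, with the robot touching nothing.
It also fails if it takes over 72 s, if anything falls off the work surface, if the arm or the gripper's body presses on something with over 40 N, if the wrist force passes 120 N, or if a joint passes its speed limit or range.

## Working session

There is one attempt and no reset: what is moved stays moved. The work goes in short steps, Python scripts to look and compute and a tool call to move; the robot and the scene stay as the last step left them, time stands still between calls to the robot, and variables do not carry over. Pictures are saved under pics/ and viewed, at most 10 in all, crops included, and the job is handed in when it is done.

Besides the shell and the picture viewer there is one more tool, called after "Request:" by a JSON object that holds its "fn" and its "kwargs". move_arm: Moves the arm, as the interface text tells. Its arguments: {"type":"object","properties":{"plan":{"type":"array","items":{"type":"object","properties":{"delta_pos":{"type":"array","items":{"type":"number"}},"turn":{"type":"array","items":{"type":"number"}},"fingers":{"type":"number"}}}},"force":{"type":"number"}},"required":["plan"]}

```bash
mkdir -p pics; cat > h.py <<'E'
import numpy as np, cv2
from scipy.spatial.transform import Rotation as Rot
from workcell import get_obs, camera, hand_in, tip_reach
def cam(name):
    o=get_obs(); c=camera(name)
    if name=="wrist":
        T=np.eye(4); T[:3,:3]=Rot.from_quat(o["ee_rot"]).as_matrix(); T[:3,3]=o["position"]
        W=T@c["tool_from_camera"]; c["R"]=W[:3,:3].T; c["t"]=-c["R"]@W[:3,3]
    return c
def ray(c,u,v,z):
    "pixels onto plane height z"
    uv=np.atleast_2d(np.c_[u,v]).astype(float)
    d=np.c_[(uv[:,0]-c["cx"])/c["fx"],(uv[:,1]-c["cy"])/c["fy"],np.ones(len(uv))]@c["R"]
    o=-c["R"].T@c["t"]
    return o+d*((z-o[2])/d[:,2])[:,None]
def cloud(c):
    h,w=c["range_z"].shape; v,u=np.mgrid[:h,:w]; Z=c["range_z"]
    P=np.stack([(u-c["cx"])/c["fx"]*Z,(v-c["cy"])/c["fy"]*Z,Z],-1)
    X=(P-c["t"])@c["R"]; X[Z==0]=np.nan
    return X
def proj(c,X):
    p=np.atleast_2d(X)@c["R"].T+c["t"]; return np.c_[c["fx"]*p[:,0]/p[:,2]+c["cx"],c["fy"]*p[:,1]/p[:,2]+c["cy"]]
def save(n,im,k=1): cv2.imwrite("pics/"+n+".png",cv2.resize(im[...,::-1],None,fx=k,fy=k,interpolation=cv2.INTER_CUBIC))
E
python3 - <<'E'
from h import *
o=get_obs(); print(o["clock"],o["position"],o["ee_rot"],o["joint_pos"],o["grip_width"],tip_reach)
for n in ("top","side"):
    c=cam(n); save(n+"0",c["color"],1.4); print(n,c["fx"],-c["R"].T@c["t"]); print(c["R"].round(3))
    np.savez(n+"0.npz",**c)
E
```

```text
0.0 [0.14653694 0.60720318 0.24150593] [ 1.18104086e-01  9.93000957e-01 -7.23337662e-04 -3.24183539e-05] [-1.35660677  0.33288229 -0.06471965  1.46094875  0.02164645  1.34990679
 -0.08852122] 1.0028454291224753 0.011
top 389.10904637314684 [0.51484527 0.05421372 0.93437683]
[[ 0.014 -1.    -0.   ]
 [-0.993 -0.013 -0.113]
 [ 0.113  0.002 -0.994]]
side 409.45377604265946 [1.24838019 0.36799803 0.62524534]
[[-0.37   0.929 -0.02 ]
 [ 0.557  0.204 -0.805]
 [-0.744 -0.308 -0.593]]
```

View pics/top0.png

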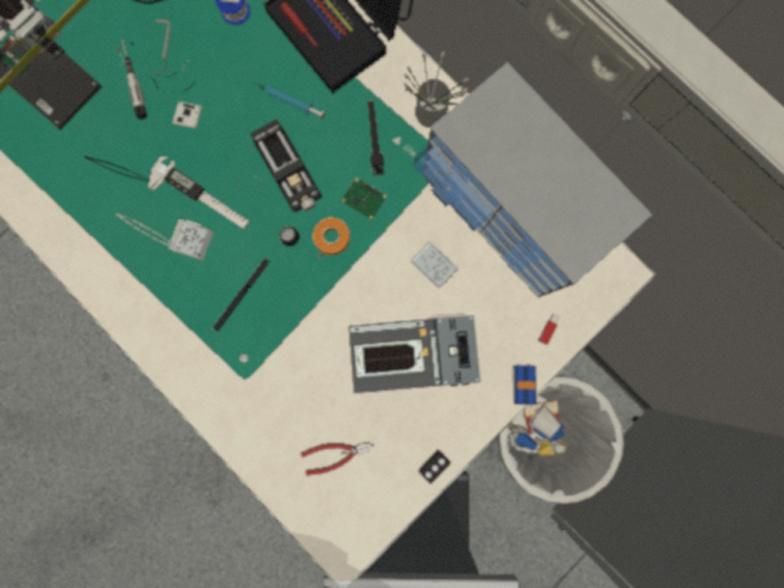

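View pics/side0.png

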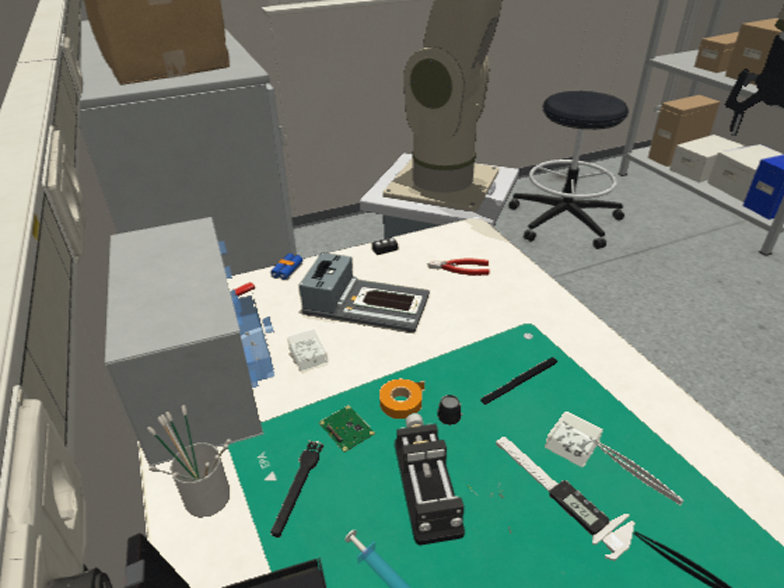

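The top view shows the tester at about (350–480, 318–392), with the panel in its nest. The spudger runs from (215,330) to (268,260), on the mat next to the loupe and roll. The side view agrees. Next I'll take coarse positions.

```bash
python3 - <<'E'
from h import *
t=dict(np.load("top0.npz")); s=dict(np.load("side0.npz"))
def spud(c,box):
    x0,y0,x1,y1=[int(a/1.4) for a in box]
    m=np.zeros(c["color"].shape[:2],np.uint8); m[y0:y1,x0:x1]=(c["color"][y0:y1,x0:x1].max(2)<60)
    p=np.argwhere(m)[:,::-1].astype(float); print("n",len(p)); 
    r=cv2.minAreaRect(p.astype(np.float32)); print(r)
    mu=p.mean(0); d=np.linalg.svd(p-mu)[2][0] if len(p)<3000 else None; q=(p-mu)@d
    return mu,mu+d*q.min(),mu+d*q.max()
for c,b in ((t,(208,252,275,337)),(s,(474,350,565,410))):
    print(ray(c,*np.array(spud(c,b)).T,0.007).round(4))
X=cloud(t)
for (u,v) in [(352,392),(350,325),(390,357),(355,358),(420,355),(460,335),(462,350),(478,318),(480,382),(440,385),(240,297),(330,222),(289,236)]:
    print((u,v),X[int(v/1.4),int(u/1.4)].round(4), t["color"][int(v/1.4),int(u/1.4)])
# pod top
m=(X[...,2]>.055)&(X[...,2]<.07); m[:215]=0;m[290:]=0;m[:,:300]=0;m[:,350:]=0
p=X[m]; print("pod",len(p),p.mean(0)); r=cv2.minAreaRect(p[:,:2].astype(np.float32)); print(r)
E
```

```text
n 181
((171.8966522216797, 210.0523681640625), (3.160579204559326, 60.206443786621094), 36.573028564453125)
[[0.6097 0.313  0.007 ]
 [0.6704 0.271  0.007 ]
 [0.553  0.3522 0.007 ]]
n 314
((370.4397888183594, 271.3973388671875), (5.592662334442139, 60.38885498046875), 59.620872497558594)
[[0.6147 0.3117 0.007 ]
 [0.5494 0.3548 0.007 ]
 [0.6758 0.2713 0.007 ]]
(352, 392) [ 0.4481  0.1196 -0.0027] [202 193 173]
(350, 325) [ 0.5618  0.1243 -0.0006] [163 156 142]
(390, 357) [0.508  0.0563 0.0151] [50 42 38]
(355, 358) [0.5072 0.115  0.0132] [125 128 124]
(420, 355) [0.5134 0.0048 0.0163] [167 175 157]
(460, 335) [ 0.5452 -0.0545  0.0669] [76 80 77]
(462, 350) [ 0.5209 -0.0583  0.0718] [41 40 42]
(478, 318) [ 0.5769 -0.0945 -0.0019] [209 199 178]
(480, 382) [ 0.4729 -0.0859  0.0629] [151 151 140]
(440, 385) [ 0.4619 -0.0298 -0.0013] [140 138 126]
(240, 297) [0.6061 0.3123 0.0132] [42 40 43]
(330, 222) [0.7379 0.1627 0.0195] [180 114  52]
(289, 236) [0.7103 0.2295 0.0296] [144 144 133]
pod 1242 [ 0.52159402 -0.05111933  0.06302511]
((0.5218820571899414, -0.0519585981965065), (0.10712112486362457, 0.06036234274506569), 5.926602363586426)
```

```bash
python3 - <<'E'
from h import *
c=camera("wrist"); print(c["fx"],c["cx"],c["cy"],c["tool_from_camera"].round(3))
o=get_obs();R=Rot.from_quat(o["ee_rot"]).as_matrix()
print(R.T@(np.array([0.60,0.30,0.242])-o["position"]))
E
```

```text
299.6843092624078 280.55631451114346 205.1968222194657 [[-0.    -0.959 -0.285  0.073]
 [ 1.    -0.    -0.001 -0.001]
 [ 0.001 -0.285  0.959 -0.132]
 [ 0.     0.     0.     1.   ]]
[-5.12870256e-01 -1.92356431e-01 -4.26370209e-05]
```

The rows are not in the units I measure in: shifts go in shares of 0.6 m and turns go in shares of 360 degrees. I convert before sending: -0.515 m is -0.8583, -0.192 m is -0.32, 0.374 rad is 0.0595.

Request:
{"fn": "move_arm", "kwargs": {"plan": [{"delta_pos":[-0.1667,-0.0667,0],"turn":[0,0,0.0159]},{"delta_pos":[-0.8583,-0.32,0.1],"turn":[0,0,0.0595]},{"delta_pos":[-0.8583,-0.32,0.1],"turn":[0,0,0.0595]},{"delta_pos":[-0.8583,-0.32,0.1],"turn":[0,0,0.0595]},{"delta_pos":[-0.8583,-0.32,0.1],"turn":[0,0,0.0595]},{"delta_pos":[-0.8583,-0.32,0.1],"turn":[0,0,0.0595]},{"delta_pos":[-0.8583,-0.32,0.1],"turn":[0,0,0.0595]},{"delta_pos":[-0.8583,-0.32,0.1],"turn":[0,0,0.0595]},{"delta_pos":[-0.8583,-0.32,0.1],"turn":[0,0,0.0595]},{"delta_pos":[-0.8583,-0.32,0.1],"turn":[0,0,0.0595]},{"delta_pos":[-0.8583,-0.32,0.1],"turn":[0,0,0.0595]}]}}

```text
validation failed for argument at $.pl...
```

```bash
python3 - <<'E'
from h import *
o=get_obs();print(o["clock"],o["position"],o["ee_rot"],o["joint_pos"],o["ft_force"])
c=cam("wrist");np.savez("w1.npz",**c);save("w1",c["color"],1.4)
print(proj(c,np.array([[.673,.271,.007],[.551,.3535,.007]])))
E
```

```text
0.15 [0.14656718 0.60730359 0.24172378] [ 1.18122944e-01  9.92998842e-01 -5.19062407e-04 -2.83669506e-05] [-1.35660437  0.33270636 -0.06468638  1.4607224   0.02161817  1.34989931
 -0.08851431] [ 0.85514907 -0.26691689 -0.25886519]
[[168.86035776 500.22988046]
 [190.91506095 444.31698518]]
```

View pics/w1.png

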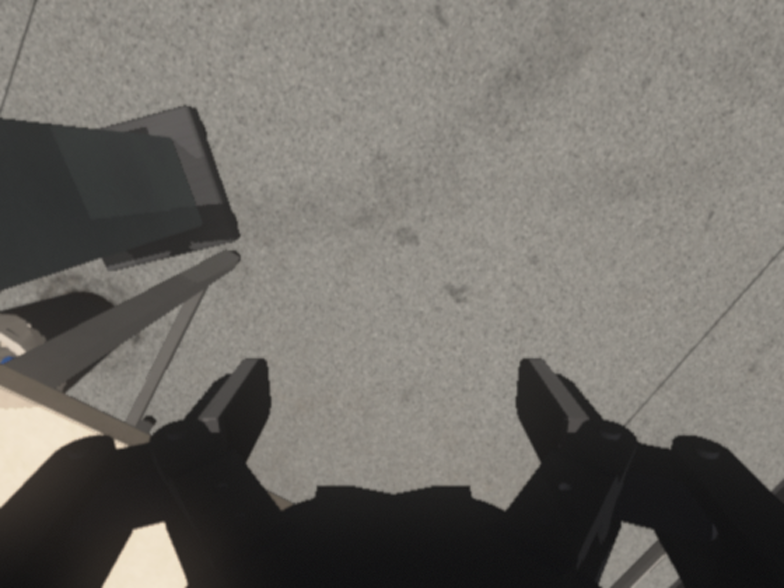

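The move call was refused, so the picture only shows the floor below the start pose. I'll resend it with every field in each row.

Converted, -0.515 m is -0.8583, -0.192 m is -0.32, 0.374 rad is 0.0595.

Request:
{"fn": "move_arm", "kwargs": {"plan": [{"delta_pos":[-0.1,-0.0333,0],"turn":[0,0,0.0159],"fingers":0},{"delta_pos":[-0.8583,-0.32,0.1],"turn":[0,0,0.0595],"fingers":0},{"delta_pos":[-0.8583,-0.32,0.1],"turn":[0,0,0.0595],"fingers":0},{"delta_pos":[-0.8583,-0.32,0.1],"turn":[0,0,0.0595],"fingers":0},{"delta_pos":[-0.8583,-0.32,0.1],"turn":[0,0,0.0595],"fingers":0},{"delta_pos":[-0.8583,-0.32,0.1],"turn":[0,0,0.0595],"fingers":0},{"delta_pos":[-0.8583,-0.32,0.1],"turn":[0,0,0.0595],"fingers":0},{"delta_pos":[-0.8583,-0.32,0.1],"turn":[0,0,0.0595],"fingers":0},{"delta_pos":[-0.8583,-0.32,0.1],"turn":[0,0,0.0595],"fingers":0},{"delta_pos":[-0.8583,-0.32,0.1],"turn":[0,0,0.0595],"fingers":0},{"delta_pos":[-0.8583,-0.32,0.1],"turn":[0,0,0.0595],"fingers":0}], "force": 60}}

```text
clock: 1.58
position: [0.6018, 0.3006, 0.1819]
ee_rot: [0.301, 0.954, 0.0, -0.0]
ft_force: [-0.3, 0.3, 0.4]
grip_width: 1.0
grasp_force: 0.0
```

```bash
python3 - <<'E'
from h import *
c=cam("wrist");np.savez("w2.npz",**c);save("w2",c["color"],1.4)
X=cloud(c); m=(c["color"].max(2)<75)&(c["range_z"]>.2)&(X[...,2]<.03)
n,l,st,_=cv2.connectedComponentsWithStats(m.astype(np.uint8))
for i in np.argsort(-st[1:,4])[:5]+1:
    p=np.argwhere(l==i)[:,::-1].astype(np.float32); Y=X[l==i]
    W=ray(c,p[:,0],p[:,1],.009)[:,:2].astype(np.float32)
    print(st[i],cv2.minAreaRect(W),np.nanmedian(Y,0))
    if .1<max(cv2.minAreaRect(W)[1])<.2:
        mu=Y.mean(0); d=np.array([.826,-.564]); q=(Y[:,:2]-mu[:2])@d
        for a in np.arange(-.08,.08,.02):
            k=(q>a)&(q<a+.02)
            if k.any(): print(round(a,3),Y[k].mean(0).round(4), np.percentile(Y[k,2],[50,90]).round(4),k.sum())
print("mat",np.nanmedian(X[60:80,60:80].reshape(-1,3),0))
E
```

```text
[  13  208   73   70 2668] ((0.5050681829452515, 0.04972623288631439), (0.04289863631129265, 0.08525623381137848), 6.588181972503662) [0.50545448 0.05906222 0.01655533]
[ 291  116   10  138 1327] ((0.6098292469978333, 0.3119220435619354), (0.009642026387155056, 0.14616109430789948), 55.56722640991211) [0.60356206 0.31581104 0.01099977]
-0.08 [0.5528 0.3503 0.0113] [0.0114 0.0123] 92
-0.06 [0.5646 0.3424 0.0117] [0.0117 0.0127] 203
-0.04 [0.581  0.3313 0.0116] [0.0117 0.0125] 201
-0.02 [0.5976 0.3199 0.0114] [0.0114 0.0123] 196
0.0 [0.614  0.3088 0.0115] [0.0115 0.0124] 177
0.02 [0.6307 0.2974 0.0079] [0.0076 0.0097] 164
0.04 [0.647  0.286  0.0076] [0.0076 0.0085] 152
0.06 [0.663  0.275  0.0075] [0.0076 0.0083] 142
[ 292  324   81   41 1276] ((0.8004779815673828, 0.23662462830543518), (0.09325874596834183, 0.03690433129668236), 30.863588333129883) [0.79063395 0.24241757 0.01251577]
[ 437  261   67   26 1001] ((0.8045810461044312, 0.4183656573295593), (0.07313913106918335, 0.031371667981147766), 56.62979507446289) [0.7918353  0.41043859 0.01677852]
[ 37 171  94  75 755] ((0.5008339881896973, 0.12032173573970795), (0.11113154888153076, 0.020687464624643326), 15.575490951538086) [0.47087105 0.1156486  0.01086616]
-0.04 [0.452  0.1133 0.0103] [0.0109 0.0126] 74
-0.02 [0.4651 0.1115 0.0112] [0.0118 0.0131] 419
0.0 [0.4926 0.1186 0.0088] [0.0089 0.0117] 122
0.02 [0.5211 0.1219 0.008 ] [0.008  0.0102] 81
0.04 [0.5456 0.1243 0.0076] [0.0077 0.0096] 59
mat [3.89607418e-01 1.99255476e-01 3.68568332e-04]
```

View pics/w2.png

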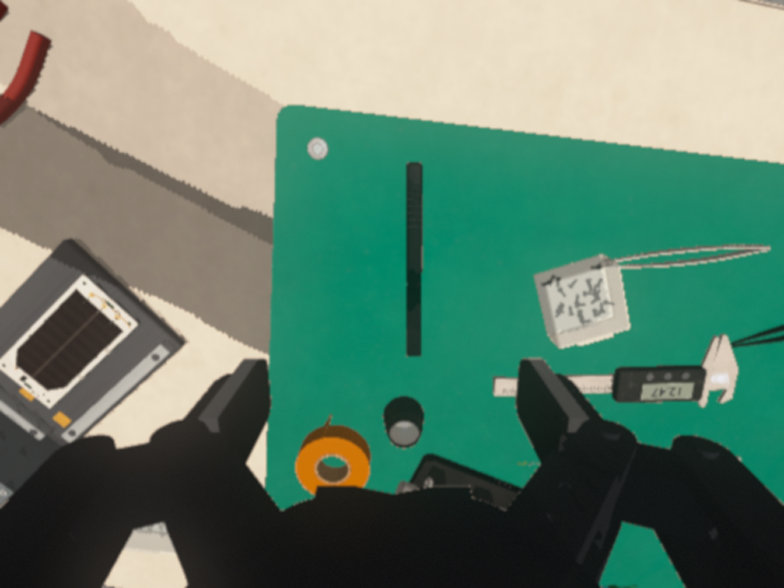

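The wrist view shows the spudger at (414,163–356), with the blade at the lower, far end. Handle top is 11.5 mm and blade top 7.5 mm, as they should be. Now grasping it 110 mm from the tip.

Converted, 0.1664 m is 0.2773, 0.15 m is 0.25, -0.01 rad is -0.0016.

Request:
{"fn": "move_arm", "kwargs": {"plan": [{"delta_pos":[0.0583,0.0225,0.1],"turn":[0,0,-0.0016],"fingers":0.3},{"delta_pos":[0.0583,0.0225,0.2],"turn":[0,0,-0.0016],"fingers":0.4},{"delta_pos":[0.0583,0.0225,0.25],"turn":[0,0,-0.0016],"fingers":0.4},{"delta_pos":[0.0583,0.0225,0.2773],"turn":[0,0,-0.0016],"fingers":0.4},{"delta_pos":[0.0583,0.0225,0.2773],"turn":[0,0,-0.0016],"fingers":0.4},{"delta_pos":[0.0583,0.0225,0.2773],"turn":[0,0,-0.0016],"fingers":1},{"delta_pos":[0.0583,0.0225,0.2773],"turn":[0,0,-0.0016],"fingers":1},{"delta_pos":[0.0583,0.0225,0.2773],"turn":[0,0,-0.0016],"fingers":1},{"delta_pos":[0.0583,0.0225,0.2773],"turn":[0,0,-0.0016],"fingers":1}], "force": 60}}

```text
clock: 2.75
position: [0.5822, 0.3319, 0.0178]
ee_rot: [0.296, 0.955, 0.001, 0.001]
ft_force: [-0.5, -0.0, 6.9]
grip_width: 0.113
grasp_force: 58.8
```

Converted, -0.201 m is -0.335, -0.182 m is -0.3033, -0.703 rad is -0.1119.

Request:
{"fn": "move_arm", "kwargs": {"plan": [{"delta_pos":[0,0,-0.05],"turn":[0,0,0],"fingers":1},{"delta_pos":[0,0,-0.1333],"turn":[0,0,0],"fingers":1},{"delta_pos":[-0.0333,-0.0667,-0.2],"turn":[0,0,-0.0239],"fingers":1},{"delta_pos":[-0.165,-0.335,-0.3033],"turn":[0,0,-0.1119],"fingers":1},{"delta_pos":[-0.165,-0.335,-0.3033],"turn":[0,0,-0.1119],"fingers":1},{"delta_pos":[-0.165,-0.335,-0.3033],"turn":[0,0,-0.1119],"fingers":1},{"delta_pos":[-0.165,-0.335,-0.3033],"turn":[0,0,-0.1119],"fingers":1},{"delta_pos":[-0.165,-0.335,-0.3033],"turn":[0,0,-0.1119],"fingers":1},{"delta_pos":[-0.165,-0.335,-0.3033],"turn":[0,0,-0.1119],"fingers":1}]}}

```text
clock: 3.88
position: [0.5491, 0.111, 0.1976]
ee_rot: [-0.052, 0.999, 0.0, -0.0]
ft_force: [-0.3, -0.5, -1.1]
grip_width: 0.115
grasp_force: 58.8
```

```bash
python3 - <<'E'
from h import *
o=get_obs();print(o["clock"],o["position"],o["ee_rot"],o["joint_pos"],o["ft_force"],o["grip_width"])
c=cam("wrist");np.savez("w3.npz",**c);save("w3",c["color"],1.4)
t=cam("top");np.savez("t3.npz",**t);np.savez("s3.npz",**cam("side"))
E
```

```text
3.875 [0.54908745 0.11099642 0.19759846] [-5.17936312e-02  9.98657765e-01  1.94778018e-04 -2.26053735e-04] [-0.46035404  0.21689015  0.20651239  1.70782633 -0.04747274  1.22207089
  1.43213012] [-0.31003286 -0.4816231  -1.07868203] 0.11463633563101407
```

View pics/w3.png

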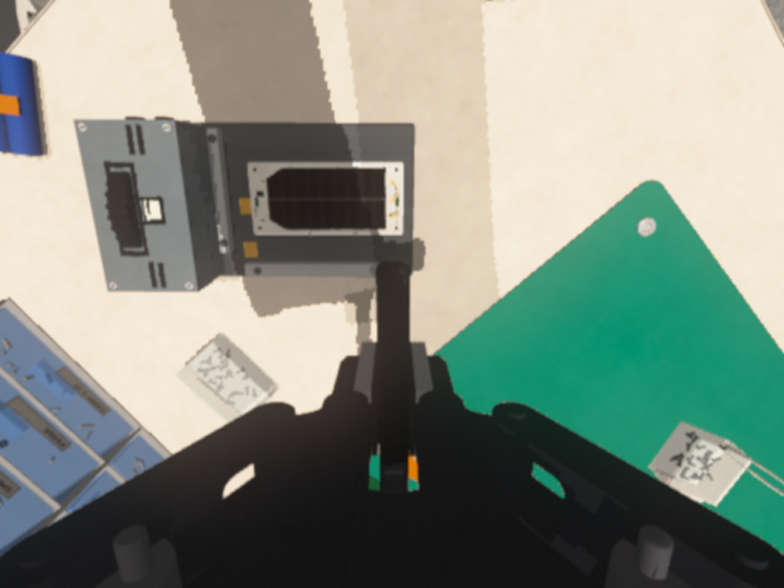

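Wrist view (upside down: up = −x, right = +y): panel at (248–405,162–237), back rail at about row 268, right rail at about columns 207–228. The wheel is at (122,210) and the window at (152,209). Now measuring.

```bash
cat > meas.py <<'E'
from h import *
def fitline(P):
    return cv2.fitLine(P.astype(np.float32),cv2.DIST_HUBER,0,1e-5,1e-5).ravel()
def pod(c,X):
    m=(X[...,2]>.057)&(X[...,2]<.067)&(X[...,0]>.4)&(X[...,0]<.62)&(X[...,1]<.02)&(X[...,1]>-.13)
    n,l,st,_=cv2.connectedComponentsWithStats(m.astype(np.uint8)); i=1+np.argmax(st[1:,4])
    P=X[l==i]; r=cv2.minAreaRect(P[:,:2].astype(np.float32)); return r,np.median(P[:,2])
def panel(c,tf=None):
    # white board mask near nest at z .017
    h,w=c["range_z"].shape; v,u=np.mgrid[:h,:w]; G=ray(c,u.ravel(),v.ravel(),.017).reshape(h,w,3)
    L=to_t(G[...,:2],tf); reg=(L[...,0]>-.056)&(L[...,0]<.0435)&(L[...,1]>-.033)&(L[...,1]<.102)
    m=((c["color"].min(2)>100)&reg).astype(np.uint8)
    m=cv2.morphologyEx(m,cv2.MORPH_CLOSE,np.ones((5,5)))
    n,l,st,_=cv2.connectedComponentsWithStats(m); i=1+np.argmax(st[1:,4])
    return L,l==i,st[i]
def to_t(P,tf):
    a,o=tf; return (P-np.array(o))@np.array([[np.cos(a),-np.sin(a)],[np.sin(a),np.cos(a)]])
def to_w(P,tf):
    a,o=tf; return np.atleast_2d(P)@np.array([[np.cos(a),np.sin(a)],[-np.sin(a),np.cos(a)]])+np.array(o)
E
python3 - <<'E'
from meas import *
c=dict(np.load("w3.npz")); X=cloud(c)
for nm in ("w3","t3"):
    cc=dict(np.load(nm+".npz")); r,z=pod(cc,cloud(cc)); print(nm,"pod",r,z)
r,z=pod(c,X); 
a=np.radians(r[2] if r[2]<45 else r[2]-90); o=np.array(r[0])-np.array([np.sin(a)*.072,-np.cos(a)*.072]); print("a,o",a,o)
tf=(a,o)
# plate corners: dark region z~.012 in colour
L=to_t(X[...,:2],tf); Z=X[...,2]
# rails: heights .019-.025
for nm,reg in (("back",(L[...,0]>.03)&(L[...,0]<.065)&(L[...,1]>-.02)&(L[...,1]<.06)),("right",(L[...,0]>-.05)&(L[...,0]<.03)&(L[...,1]>-.042)&(L[...,1]<-.025))):
    k=reg&(Z>.0195)&(Z<.025); Q=L[k]; print(nm,k.sum(),Z[k].mean(),Q.min(0),Q.max(0))
    ax=0 if nm=="back" else 1
    for b in np.linspace(*np.percentile(Q[:,1-ax],[2,98]),6)[:-1]:
        kk=abs(Q[:,1-ax]-b-.005)<.006
        if kk.any(): print(round(b,3),np.percentile(Q[kk,ax],[1,99]).round(4))
k=(Z>.009)&(Z<.0145)&(abs(L[...,0])<.08)&(L[...,1]>.02)&(L[...,1]<.12); print("nest",np.median(Z[k]),L[k].min(0),L[k].max(0))
k=(Z>.015)&(Z<.019)&(L[...,0]<.04)&(L[...,0]>-.05)&(L[...,1]>-.03)&(L[...,1]<.1); print("panel depth",np.median(Z[k]),cv2.minAreaRect(L[k].astype(np.float32)))
L2,m,st=panel(c,tf); print("panel",st); r=cv2.minAreaRect(L2[m].astype(np.float32)); print(r,cv2.boxPoints(r).round(4))
im=cv2.resize(c["color"][135:170,70:130],None,fx=10,fy=10,interpolation=cv2.INTER_CUBIC); save("dig0",im[::-1,::-1])
E
```

```text
w3 pod ((0.5210323929786682, -0.05378832668066025), (0.10746384412050247, 0.06190306693315506), 5.752946376800537) 0.06264227504247914
t3 pod ((0.5220375061035156, -0.05202849209308624), (0.10693684965372086, 0.06062327325344086), 5.8466572761535645) 0.0629639942300619
a,o 0.1004078559658477 [0.51381517 0.01784904]
back 696 0.021953873411258738 [ 0.04353782 -0.01985676] [0.05347219 0.05999359]
-0.018 [0.0436 0.0534]
-0.003 [0.0438 0.0533]
0.012 [0.0438 0.0532]
0.027 [0.0439 0.0531]
0.043 [0.0437 0.0531]
right 777 0.02201063114962147 [-0.04960152 -0.04199743] [ 0.02970008 -0.0328094 ]
-0.049 [-0.0419 -0.0331]
-0.033 [-0.0419 -0.0333]
-0.018 [-0.042  -0.0332]
-0.002 [-0.042  -0.0333]
0.013 [-0.042  -0.0331]
nest 0.012110019589234515 [-0.05629899  0.02001537] [0.05573944 0.10295996]
panel depth 0.016245261666789277 ((-0.003194708377122879, 0.03881271183490753), (0.05240781977772713, 0.1116626039147377), 0.17093779146671295)
panel [ 177   88  119   81 2427]
((-0.016358602792024612, 0.04277966544032097), (0.07837247103452682, 0.11859311163425446), 0.1686372607946396) [[-0.0557  0.102 ]
 [-0.0554 -0.0166]
 [ 0.023  -0.0164]
 [ 0.0227  0.1022]]
```

View pics/dig0.png

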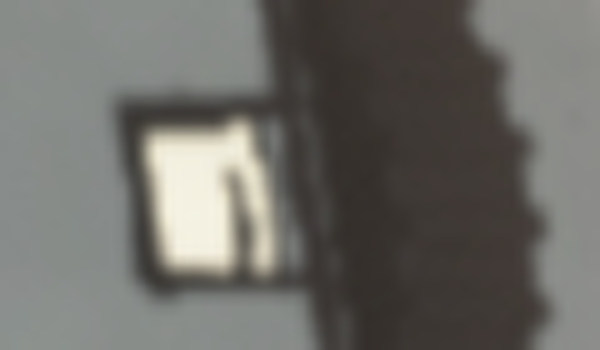

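The digit crop is too oblique to read. The panel is almost square to the rails, about 21 mm short of the back rail and 17 mm short of the right. Now checking how the spudger sits in the grip.

```bash
python3 - <<'E'
from meas import *
tf=(0.1004,(0.5137,0.0184)); p0=np.array([0.5491,0.1110,0.1976]); 
d=np.array([np.cos(.1004),np.sin(.1004)]); n=np.array([-d[1],d[0]])
for nm in ("t3","s3","w3"):
    c=dict(np.load(nm+".npz")); X=cloud(c); D=X[...,:2]-p0[:2]; s=D@d; w=D@n; h=X[...,2]-p0[2]
    k=(abs(w)<.02)&(h<.01)&(h>-.04)&(s>-.06)&(s<.14)&(abs(s)>.016)
    print(nm,k.sum())
    for a in np.arange(-.06,.14,.01):
        kk=k&(s>=a)&(s<a+.01)
        if kk.sum()>5: print(round(a,3),kk.sum(),"w",np.percentile(w[kk],[3,97]).round(4),"h",np.percentile(h[kk],[3,50,97]).round(4),"smax",s[kk].max().round(4),s[kk].min().round(4))
E
```

```text
t3 0
s3 193
0.01 6 w [-0.0042  0.0041] h [-0.0087 -0.007  -0.0066] smax 0.0195 0.0169
0.02 20 w [-0.0059  0.0051] h [-0.0133 -0.0081 -0.0069] smax 0.03 0.0202
0.03 16 w [-0.005   0.0055] h [-0.0121 -0.0084 -0.0067] smax 0.0391 0.0301
0.04 22 w [-0.0055  0.0053] h [-0.0122 -0.0088 -0.006 ] smax 0.0497 0.04
0.05 23 w [-0.0063  0.0051] h [-0.0141 -0.0113 -0.0081] smax 0.0595 0.0503
0.06 18 w [-0.0051  0.0053] h [-0.0139 -0.0122 -0.011 ] smax 0.0698 0.0604
0.07 19 w [-0.0058  0.0055] h [-0.0139 -0.0125 -0.011 ] smax 0.0798 0.0703
0.08 18 w [-0.0061  0.0053] h [-0.0138 -0.0121 -0.0112] smax 0.0898 0.0802
0.09 21 w [-0.0054  0.0055] h [-0.0138 -0.0123 -0.0108] smax 0.0994 0.0906
0.1 24 w [-0.0056  0.006 ] h [-0.0153 -0.0123 -0.0104] smax 0.1096 0.1001
0.11 6 w [-0.0049  0.0043] h [-0.0156 -0.0142 -0.0111] smax 0.1105 0.1102
w3 2425
-0.05 54 w [-0.0054  0.0023] h [-0.0122 -0.0093 -0.0068] smax -0.04 -0.041
-0.04 519 w [-0.0069  0.0043] h [-0.0093 -0.0065 -0.0052] smax -0.03 -0.04
-0.03 472 w [-0.0069  0.0044] h [-0.0085 -0.0062 -0.0048] smax -0.02 -0.03
-0.02 180 w [-0.007   0.0045] h [-0.0082 -0.0064 -0.0051] smax -0.016 -0.02
0.01 126 w [-0.0058  0.0039] h [-0.0077 -0.0065 -0.0054] smax 0.02 0.0161
0.02 326 w [-0.0062  0.004 ] h [-0.008  -0.0066 -0.0054] smax 0.0299 0.02
0.03 339 w [-0.0068  0.0046] h [-0.0088 -0.0067 -0.0055] smax 0.04 0.03
0.04 257 w [-0.0064  0.0047] h [-0.0084 -0.0066 -0.0054] smax 0.05 0.0401
0.05 152 w [-0.0065  0.005 ] h [-0.0119 -0.0098 -0.0081] smax 0.0581 0.0501
```

Spudger sits level in the grip: underside 15.5 mm below TCP, tip 110 mm ahead. I'll turn the handle to the tester's +y so one grip orientation does both pushes.

Converted, 0.1376 m is 0.2293, 0.06 m is 0.1, 1.574 rad is 0.2505.

Request:
{"fn": "move_arm", "kwargs": {"plan": [{"delta_pos":[0.1492,0.0607,0.1],"turn":[0,0,0.2505],"fingers":1},{"delta_pos":[0.1492,0.0607,0.1],"turn":[0,0,0.2505],"fingers":1},{"delta_pos":[0.1492,0.0607,0.1],"turn":[0,0,0.2505],"fingers":1},{"delta_pos":[0.1492,0.0607,0.1],"turn":[0,0,0.2505],"fingers":1},{"delta_pos":[0.1492,0.0607,0.1],"turn":[0,0,0.2505],"fingers":1},{"delta_pos":[0.1492,0.0607,0.1],"turn":[0,0,0.2505],"fingers":1},{"delta_pos":[0.1492,0.0607,0.1],"turn":[0,0,0.2505],"fingers":1},{"delta_pos":[0.1492,0.0607,0.15],"turn":[0,0,0.2505],"fingers":1},{"delta_pos":[0.1492,0.0607,0.2293],"turn":[0,0,0.2505],"fingers":1},{"delta_pos":[0.1492,0.0607,0.2293],"turn":[0,0,0.2505],"fingers":1},{"delta_pos":[0.1492,0.0607,0.2293],"turn":[0,0,0.2505],"fingers":1}]}}

```text
clock: 5.4
position: [0.4572, 0.137, 0.0616]
ee_rot: [0.67, 0.742, 0.0, 0.0]
ft_force: [0.2, -0.2, 0.4]
grip_width: 0.113
grasp_force: 58.9
```

```bash
python3 - <<'E'
from meas import *
tf=(0.1004,(0.5137,0.0184)); o=get_obs(); print(o["clock"],o["position"],to_t(o["position"][:2],tf),o["joint_pos"].round(2),o["ft_force"])
R=Rot.from_quat(o["ee_rot"]).as_matrix(); print(R.round(4), "yaw err",np.arctan2(R[1,0],R[0,0])-np.pi/2-.1004)
E
```

```text
5.4 [0.45722097 0.13701878 0.06155305] [-0.04430528  0.12368241] [-0.61  0.2   0.25  2.05 -0.06  0.9  -0.23] [ 0.1614412  -0.21281225  0.3823152 ]
[[-1.009e-01  9.949e-01  8.000e-04]
 [ 9.949e-01  1.009e-01  3.000e-04]
 [ 2.000e-04  9.000e-04 -1.000e+00]] yaw err 0.0006802095160299143
```

Request:
{"fn": "move_arm", "kwargs": {"plan": [{"delta_pos":[0,0,0.0333],"turn":[0,0,0],"fingers":1},{"delta_pos":[0,0,0.0533],"turn":[0,0,0],"fingers":1},{"delta_pos":[0,0,0.0533],"turn":[0,0,0],"fingers":1},{"delta_pos":[0,0.0083,0.0533],"turn":[0,0,0],"fingers":1},{"delta_pos":[0,0.015,0.0533],"turn":[0,0,0],"fingers":1},{"delta_pos":[0,0.0217,0.0533],"turn":[0,0,0],"fingers":1},{"delta_pos":[0,0.0283,0.0533],"turn":[0,0,0],"fingers":1},{"delta_pos":[0,0.035,0.0533],"turn":[0,0,0],"fingers":1},{"delta_pos":[0,0.04,0.0533],"turn":[0,0,0],"fingers":1},{"delta_pos":[0,0.045,0.0533],"turn":[0,0,0],"fingers":1},{"delta_pos":[0,0.045,0.0533],"turn":[0,0,0],"fingers":1}]}}

```text
clock: 6.78
position: [0.4836, 0.1393, 0.0283]
ee_rot: [0.671, 0.741, 0.0, 0.0]
ft_force: [0.2, -0.1, -0.4]
grip_width: 0.11
grasp_force: 58.9
```

```bash
cat >> meas.py <<'E'
TF=(0.1004,(0.5137,0.0184))
def report():
    o=get_obs(); print(o["clock"],"tester",to_t(o["position"][:2],TF).round(4),o["position"][2].round(4),"ft",o["ft_force"].round(2))
    for n in ("top","wrist"):
        c=cam(n); X=cloud(c); L=to_t(X[...,:2],TF); Z=X[...,2]; col=c["color"].astype(int)
        k=(Z>.0145)&(Z<.0195)&(L[...,0]<.0435)&(L[...,0]>-.05)&(L[...,1]>-.0335)&(L[...,1]<.1)
        nn,l,st,_=cv2.connectedComponentsWithStats(k.astype(np.uint8)); i=1+np.argmax(st[1:,4]); r=cv2.minAreaRect(L[l==i].astype(np.float32))
        kk=(Z>.0195)&(Z<.025)&(L[...,0]>.04)&(L[...,0]<.05)&(L[...,1]>-.02)&(L[...,1]<.09)
        kr=(Z>.0195)&(Z<.025)&(L[...,1]<-.03)&(L[...,1]>-.038)&(L[...,0]>-.04)&(L[...,0]<.03)
        print(n,k.sum(),r,cv2.boxPoints(r).round(4).tolist(),"rails",np.percentile(L[kk][:,0],2) if kk.any() else None,np.percentile(L[kr][:,1],98) if kr.any() else None)
    return c
E
python3 -c "
from meas import *
report()"
```

```text
6.775 tester [-0.0178  0.1233] 0.0283 ft [ 0.23 -0.15 -0.39]
top 1086 ((0.008021540939807892, 0.03677108511328697), (0.11862853914499283, 0.06956040114164352), 89.68611907958984) [[-0.02710000053048134, -0.02239999920129776], [0.042500000447034836, -0.022700000554323196], [0.04309999942779541, 0.09589999914169312], [-0.026399999856948853, 0.09629999846220016]] rails 0.04529481472057779 -0.0324177579257971
wrist 272 ((-0.011276064440608025, 0.07241509854793549), (0.003662638133391738, 0.018095020204782486), 3.7753965854644775) [[-0.013700000010430813, 0.08129999786615372], [-0.012500000186264515, 0.0632999986410141], [-0.008899999782443047, 0.06350000202655792], [-0.009999999776482582, 0.08160000294446945]] rails 0.04328407776107982 None
```

Request:
{"fn": "move_arm", "kwargs": {"plan": [{"delta_pos":[0,0.0017,0],"turn":[0,0,0],"fingers":1},{"delta_pos":[0,0.0033,0],"turn":[0,0,0],"fingers":1},{"delta_pos":[0,0.005,0],"turn":[0,0,0],"fingers":1},{"delta_pos":[0,0.0067,0],"turn":[0,0,0],"fingers":1},{"delta_pos":[0,0.0075,0],"turn":[0,0,0],"fingers":1},{"delta_pos":[0,0.0075,0],"turn":[0,0,0],"fingers":1}]}}

```text
clock: 7.62
position: [0.4876, 0.1397, 0.0282]
ee_rot: [0.671, 0.741, -0.0, -0.0]
ft_force: [-2.1, 0.0, 0.7]
grip_width: 0.111
grasp_force: 59.1
```

Converted, 0.094 m is 0.1567, -0.03 m is -0.05.

Request:
{"fn": "move_arm", "kwargs": {"plan": [{"delta_pos":[0,-0.01,0],"turn":[0,0,0],"fingers":1},{"delta_pos":[0,-0.0167,-0.025],"turn":[0,0,0],"fingers":1},{"delta_pos":[0.0333,-0.0167,-0.05],"turn":[0,0,0],"fingers":1},{"delta_pos":[0.1167,0.025,-0.05],"turn":[0,0,0],"fingers":1},{"delta_pos":[0.1567,0.0517,-0.05],"turn":[0,0,0],"fingers":1},{"delta_pos":[0.1567,0.0517,-0.025],"turn":[0,0,0],"fingers":1},{"delta_pos":[0.1567,0.0517,0],"turn":[0,0,0],"fingers":1},{"delta_pos":[0.1567,0.0517,0],"turn":[0,0,0],"fingers":1}]}}

```text
clock: 8.62
position: [0.5082, 0.2345, 0.0269]
ee_rot: [0.672, 0.741, -0.002, -0.0]
ft_force: [-0.9, 0.5, 0.7]
grip_width: 0.107
grasp_force: 59.0
```

```bash
python3 -c "
from meas import *
report()"
```

```text
8.625 tester [0.0162 0.2156] 0.0269 ft [-0.91  0.51  0.68]
top 1025 ((0.01586209237575531, 0.03982876241207123), (0.056205324828624725, 0.1164839044213295), 0.7915856838226318) [[-0.013000000268220901, 0.09769999980926514], [-0.01140000019222498, -0.018799999728798866], [0.04479999840259552, -0.017999999225139618], [0.04320000112056732, 0.09849999845027924]] rails 0.04520689589864261 -0.032428891065604745Traceback (most recent call last):
  File "<string>", line 3, in <module>
    report()
    ~~~~~~^^
  File "meas.py", line 26, in report
    nn,l,st,_=cv2.connectedComponentsWithStats(k.astype(np.uint8)); i=1+np.argmax(st[1:,4]); r=cv2.minAreaRect(L[l==i].astype(np.float32))
                                                                        ~~~~~~~~~^^^^^^^^^^
    return _wrapfunc(a, 'argmax', axis=axis, out=out, **kwds)
    return bound(*args, **kwds)
ValueError: attempt to get argmax of an empty sequence
```

Converted, -0.024 m is -0.04, -0.023 m is -0.0383.

Request:
{"fn": "move_arm", "kwargs": {"plan": [{"delta_pos":[0,0.0017,-0.005],"turn":[0,0,0],"fingers":1},{"delta_pos":[0,0.0017,-0.005],"turn":[0,0,0],"fingers":1},{"delta_pos":[-0.0083,0.0017,-0.005],"turn":[0,0,0],"fingers":1},{"delta_pos":[-0.015,0.0017,-0.005],"turn":[0,0,0],"fingers":1},{"delta_pos":[-0.0217,0.0017,-0.005],"turn":[0,0,0],"fingers":1},{"delta_pos":[-0.0283,0.0017,-0.005],"turn":[0,0,0],"fingers":1},{"delta_pos":[-0.0333,0.0017,-0.005],"turn":[0,0,0],"fingers":1},{"delta_pos":[-0.0383,0.0017,-0.005],"turn":[0,0,0],"fingers":1},{"delta_pos":[-0.04,0.0017,-0.005],"turn":[0,0,0],"fingers":1},{"delta_pos":[-0.04,0.0017,-0.005],"turn":[0,0,0],"fingers":1}]}}

```text
clock: 9.98
position: [0.5129, 0.2125, 0.0313]
ee_rot: [0.671, 0.741, 0.0, -0.0]
ft_force: [-0.1, 0.3, -0.7]
grip_width: 0.111
grasp_force: 59.0
```

```bash
sed -i 's/for n in ("top","wrist")/for n in ("top",)/' meas.py; python3 -c "
from meas import *
report()"
```

```text
9.975 tester [0.0186 0.1932] 0.0313 ft [-0.06  0.29 -0.72]
top 1022 ((0.01593821868300438, 0.026805587112903595), (0.054959945380687714, 0.11753286421298981), 0.13847525417804718) [[-0.011699999682605267, 0.08550000190734863], [-0.01140000019222498, -0.03200000151991844], [0.04360000044107437, -0.03189999982714653], [0.043299999088048935, 0.08560000360012054]] rails 0.04530472373448529 -0.0323128546617172
```

Converted, -0.006 m is -0.01, -0.005 m is -0.0083.

Request:
{"fn": "move_arm", "kwargs": {"plan": [{"delta_pos":[0.005,-0.0017,0],"turn":[0,0,0],"fingers":1},{"delta_pos":[0.005,-0.0017,0.0033],"turn":[0,0,0],"fingers":1},{"delta_pos":[0,-0.0017,0.0033],"turn":[0,0,0],"fingers":1},{"delta_pos":[-0.0033,-0.0017,0.0033],"turn":[0,0,0],"fingers":1},{"delta_pos":[-0.0067,-0.0017,0.0033],"turn":[0,0,0],"fingers":1},{"delta_pos":[-0.0083,-0.0017,0.0033],"turn":[0,0,0],"fingers":1},{"delta_pos":[-0.01,-0.0017,0.0033],"turn":[0,0,0],"fingers":1},{"delta_pos":[-0.01,-0.0017,0.0033],"turn":[0,0,0],"fingers":1}]}}

```text
clock: 11.02
position: [0.5123, 0.2086, 0.0297]
ee_rot: [0.671, 0.742, 0.001, -0.001]
ft_force: [-0.9, 7.5, -0.2]
grip_width: 0.114
grasp_force: 59.0
```

```bash
python3 -c "
from meas import *
report()"
```

```text
11.025 tester [0.0176 0.1894] 0.0297 ft [-0.91  7.46 -0.2 ]
top 1032 ((0.01739424839615822, 0.03290414810180664), (0.13179388642311096, 0.05221743509173393), 89.92134094238281) [[-0.008799999952316284, -0.032999999821186066], [0.04340000078082085, -0.032999999821186066], [0.04360000044107437, 0.09880000352859497], [-0.00860000029206276, 0.09880000352859497]] rails 0.04523603943531883 -0.03225066564308536
```

Converted, -0.066 m is -0.11, -0.044 m is -0.0733.

Request:
{"fn": "move_arm", "kwargs": {"plan": [{"delta_pos":[0.0133,0,0],"turn":[0,0,0],"fingers":1},{"delta_pos":[0.02,0,-0.025],"turn":[0,0,0],"fingers":1},{"delta_pos":[0,-0.0167,-0.05],"turn":[0,0,0],"fingers":1},{"delta_pos":[-0.075,-0.0667,-0.05],"turn":[0,0,0],"fingers":1},{"delta_pos":[-0.11,-0.0733,-0.0417],"turn":[0,0,0],"fingers":1},{"delta_pos":[-0.11,-0.0733,-0.02],"turn":[0,0,0],"fingers":1},{"delta_pos":[-0.11,-0.0733,0],"turn":[0,0,0],"fingers":1},{"delta_pos":[-0.11,-0.0733,0],"turn":[0,0,0],"fingers":1},{"delta_pos":[-0.11,-0.0633,0],"turn":[0,0,0],"fingers":1},{"delta_pos":[-0.11,-0.055,0],"turn":[0,0,0],"fingers":1},{"delta_pos":[-0.11,-0.0517,0],"turn":[0,0,0],"fingers":1},{"delta_pos":[-0.11,-0.0517,0],"turn":[0,0,0],"fingers":1}]}}

```text
clock: 12.58
position: [0.4879, 0.1379, 0.0292]
ee_rot: [0.671, 0.741, -0.0, -0.0]
ft_force: [-1.9, 0.4, -1.2]
grip_width: 0.11
grasp_force: 59.1
```

Converted, 0.1837 m is 0.3062, 0.1131 m is 0.1885, -0.87 rad is -0.1385.

Request:
{"fn": "move_arm", "kwargs": {"plan": [{"delta_pos":[0,-0.01,0],"turn":[0,0,0],"fingers":1},{"delta_pos":[0,-0.02,-0.0333],"turn":[0,0,0],"fingers":1},{"delta_pos":[0,-0.02,-0.1],"turn":[0,0,0],"fingers":1},{"delta_pos":[0.3062,0.1885,-0.1],"turn":[0,0,-0.1385],"fingers":1},{"delta_pos":[0.3062,0.1885,-0.1],"turn":[0,0,-0.1385],"fingers":1},{"delta_pos":[0.3062,0.1885,-0.1],"turn":[0,0,-0.1385],"fingers":1},{"delta_pos":[0.3062,0.1885,-0.1],"turn":[0,0,-0.1385],"fingers":1},{"delta_pos":[0.3062,0.1885,-0.1],"turn":[0,0,-0.1385],"fingers":1},{"delta_pos":[0.3062,0.1885,-0.05],"turn":[0,0,-0.1385],"fingers":1},{"delta_pos":[0.3062,0.1885,0],"turn":[0,0,-0.1385],"fingers":1},{"delta_pos":[0.3062,0.1885,0.0033],"turn":[0,0,-0.1385],"fingers":1},{"delta_pos":[0.3062,0.1885,0.0033],"turn":[0,0,-0.1385],"fingers":1}]}}

```text
clock: 14.08
position: [0.5829, 0.3318, 0.0284]
ee_rot: [0.296, 0.955, 0.0, 0.0]
ft_force: [-0.8, 0.1, -0.2]
grip_width: 0.109
grasp_force: 59.0
```

Converted, -0.13 m is -0.2167, -0.08 m is -0.1333.

Request:
{"fn": "move_arm", "kwargs": {"plan": [{"delta_pos":[0,0,0.0083],"turn":[0,0,0],"fingers":1},{"delta_pos":[0,0,0.015],"turn":[0,0,0],"fingers":1},{"delta_pos":[0,0,0.017],"turn":[0,0,0],"fingers":1},{"delta_pos":[0,0,0.017],"turn":[0,0,0],"fingers":0.6},{"delta_pos":[0,0,0.017],"turn":[0,0,0],"fingers":0.6},{"delta_pos":[0,0,0.017],"turn":[0,0,0],"fingers":0.6},{"delta_pos":[0,0,-0.0333],"turn":[0,0,0],"fingers":0.6},{"delta_pos":[0,0,-0.1333],"turn":[0,0,0],"fingers":0.6},{"delta_pos":[0,0,-0.2167],"turn":[0,0,0],"fingers":0.6}]}}

```text
clock: 15.2
position: [0.5826, 0.3317, 0.1595]
ee_rot: [0.296, 0.955, 0.0, 0.0]
ft_force: [-0.6, 0.4, -0.7]
grip_width: 0.398
grasp_force: 0.0
```

```bash
python3 - <<'E'
from meas import *
c=dict(np.load("w3.npz")); print("win",to_t(ray(c,152/1.4,209/1.4,.061)[:,:2],TF))
X=cloud(c);L=to_t(X[...,:2],TF);Z=X[...,2]
k=(Z>.0655)&(Z<.08)&(abs(L[...,0])<.06)&(L[...,1]<-.04)&(L[...,1]>-.11); print("wheel",k.sum(),L[k].min(0),L[k].max(0),Z[k].max())
kk=k&(Z>.0725); print(L[kk].mean(0), np.percentile(L[kk],[5,95],axis=0))
P=to_w([[.02,-.055]],TF)[0]; o=get_obs(); R=Rot.from_quat(o["ee_rot"]).as_matrix(); print(P,R.T@(np.array([*P,.20])-o["position"]))
report()
E
```

```text
win [[-0.00075556 -0.06481273]]
wheel 863 [-0.02324707 -0.08632593] [ 0.02233015 -0.07279811] 0.07533719518838276
[-9.64317611e-06 -7.92956719e-02] [[-0.00969988 -0.08491199]
 [ 0.00965475 -0.07395697]]
[ 0.53911201 -0.0343184 ] [-0.17139088 -0.32632    -0.04075531]
15.2 tester [0.1    0.3048] 0.1595 ft [-0.6   0.44 -0.65]
top 988 ((0.016755715012550354, 0.02549280971288681), (0.0531814768910408, 0.1158711165189743), 0.0901186540722847) [[-0.00989999994635582, 0.08340000361204147], [-0.009700000286102295, -0.032499998807907104], [0.04340000078082085, -0.03240000084042549], [0.043299999088048935, 0.08349999785423279]] rails 0.04517624859916825 -0.03230890175133301
```

Converted, -0.327 m is -0.545, -0.185 m is -0.3083, -0.701 rad is -0.1116.

Request:
{"fn": "move_arm", "kwargs": {"plan": [{"delta_pos":[-0.3083,-0.545,-0.0667],"turn":[0,0,-0.1116],"fingers":0.6},{"delta_pos":[-0.3083,-0.545,-0.0667],"turn":[0,0,-0.1116],"fingers":0.6},{"delta_pos":[-0.3083,-0.545,-0.0667],"turn":[0,0,-0.1116],"fingers":0.6},{"delta_pos":[-0.3083,-0.545,-0.0667],"turn":[0,0,-0.1116],"fingers":0.6},{"delta_pos":[-0.3083,-0.545,-0.0667],"turn":[0,0,-0.1116],"fingers":0.6},{"delta_pos":[-0.3083,-0.545,-0.0667],"turn":[0,0,-0.1116],"fingers":0.6},{"delta_pos":[-0.3083,-0.545,-0.0667],"turn":[0,0,-0.1116],"fingers":0.6},{"delta_pos":[-0.3083,-0.545,-0.0667],"turn":[0,0,-0.1116],"fingers":0.6},{"delta_pos":[-0.3083,-0.545,-0.0667],"turn":[0,0,-0.1116],"fingers":0.6}]}}

```text
clock: 16.38
position: [0.55, -0.0408, 0.197]
ee_rot: [-0.051, 0.999, 0.0, -0.0]
ft_force: [0.4, -0.4, 0.2]
grip_width: 0.401
grasp_force: 0.0
```

```bash
cat > look.py <<'E'
from meas import *
import sys
o=get_obs(); print(o["clock"],to_t(o["position"][:2],TF),o["position"][2],o["joint_pos"].round(2))
R=Rot.from_quat(o["ee_rot"]).as_matrix(); print("yaw err",(np.arctan2(R[1,0],R[0,0])-np.pi-.1004+np.pi)%(2*np.pi)-np.pi)
c=cam("wrist"); np.savez(sys.argv[1]+".npz",**c); X=cloud(c);L=to_t(X[...,:2],TF);Z=X[...,2]
k=(Z>.0655)&(Z<.08)&(abs(L[...,0])<.03)&(L[...,1]<-.065)&(L[...,1]>-.095); print("wheel",k.sum(),L[k].min(0),L[k].max(0),Z[k].max())
k=(Z>.0145)&(Z<.0195)&(L[...,0]<.0435)&(L[...,0]>-.05)&(L[...,1]>-.0335)&(L[...,1]<.1)
if k.sum()>300: print("panel",k.sum(),np.percentile(L[k],[.3,99.7],axis=0))
u,v=proj(c,[[*to_w([[0,-.066]],TF)[0],.061]])[0].astype(int); print(u,v)
im=c["color"][v-22:v+22,u-30:u+30][::-1,::-1]
a=cv2.resize(im,None,fx=10,fy=10,interpolation=cv2.INTER_CUBIC); save(sys.argv[1],a)
E
python3 look.py w5
```

```text
16.375 [ 0.03013852 -0.0624993 ] 0.1969648283086054 [-0.12  0.2   0.13  1.73 -0.03  1.22  1.69]
yaw err 0.001341932938831114
wheel 654 [-0.02312238 -0.08601318] [ 0.02301614 -0.07430983] 0.07554813783024111
panel 4904 [[-0.00830181 -0.03305489]
 [ 0.04243291  0.07752089]]
277 166
```

View pics/w5.png

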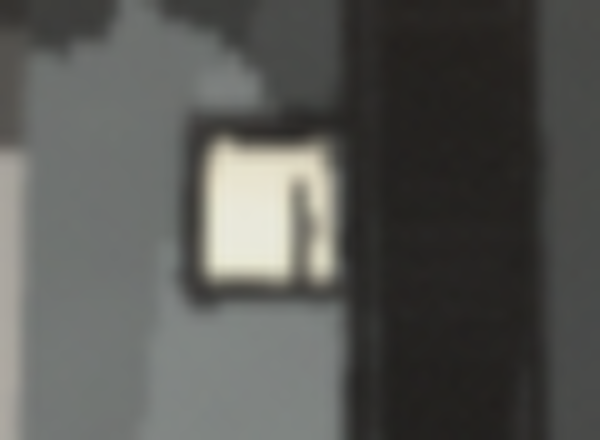

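Converted, 0.135 m is 0.225, -0.055 m is -0.0917.

Request:
{"fn": "move_arm", "kwargs": {"plan": [{"delta_pos":[-0.0917,-0.0033,0.0833],"turn":[0,0,0],"fingers":0.6},{"delta_pos":[-0.0917,-0.0033,0.1667],"turn":[0,0,0],"fingers":0.6},{"delta_pos":[-0.0917,-0.0033,0.225],"turn":[0,0,0],"fingers":0.6},{"delta_pos":[-0.0917,-0.0033,0.225],"turn":[0,0,0],"fingers":0.6}]}}

```text
clock: 16.92
position: [0.6028, -0.0378, 0.0593]
ee_rot: [-0.05, 0.999, 0.0, -0.003]
ft_force: [-1.1, 0.3, 0.1]
grip_width: 0.398
grasp_force: 0.0
```

```bash
sed -i 's/v-22:v+22,u-30:u+30/v-30:v+30,u-40:u+40/;s/fx=10,fy=10/fx=6,fy=6/' look.py; python3 look.py w6
```

```text
16.925 [ 0.08301723 -0.06486329] 0.059335599865448355 [-0.11  0.45  0.12  1.71 -0.06  0.99  1.71]
yaw err 0.0006297887763970778
wheel 3696 [-0.0231629  -0.08615324] [ 0.02283929 -0.07392747] 0.07602889857369342
panel 17921 [[-0.00888528 -0.0327932 ]
 [ 0.04254511  0.07750965]]
280 92
```

View pics/w6.png

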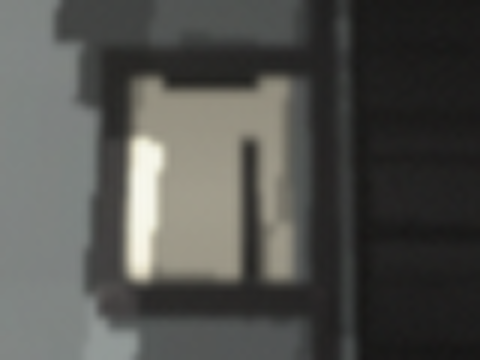

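The window shows a bar-style "1": right-hand stroke at (250,140–280), sitting slightly low, with the neighbour digit's bottom bar at its top edge. That makes 7 four detents toward the front (−). I'll hover over the wheel first.

Request:
{"fn": "move_arm", "kwargs": {"plan": [{"delta_pos":[0,0,-0.0833],"turn":[0,0,0],"fingers":0.6},{"delta_pos":[0.0833,-0.024,-0.0917],"turn":[0,0,0],"fingers":0.6},{"delta_pos":[0.1217,-0.024,-0.0917],"turn":[0,0,0],"fingers":0.6},{"delta_pos":[0.1217,-0.024,-0.0667],"turn":[0,0,0],"fingers":0.6},{"delta_pos":[0.1217,-0.024,-0.0667],"turn":[0,0,0],"fingers":0.6}], "force": 30}}

```text
clock: 17.6
position: [0.5341, -0.0601, 0.1027]
ee_rot: [-0.05, 0.999, 0.0, 0.0]
ft_force: [1.0, -0.6, -0.6]
grip_width: 0.398
grasp_force: 0.0
```

```bash
python3 - <<'E'
from meas import *
o=get_obs(); print(o["clock"],to_t(o["position"][:2],TF),o["position"][2],o["ft_force"])
c=cam("wrist"); X=cloud(c);L=to_t(X[...,:2],TF);Z=X[...,2]
# window grid: sample colours on tester grid at z=.061
def grid(c):
    for x in np.arange(.008,-.0085,-.001):
        pts=np.c_[to_w(np.c_[np.full(17,x),-.064+np.arange(8,-9,-1)*.001],TF),np.full(17,.061)]
        p=proj(c,pts).astype(np.float32); v=cv2.remap(c["color"].mean(2).astype(np.float32),p[:,0],p[:,1],cv2.INTER_LINEAR).ravel()
        print(f"{x*1e3:5.0f}","".join("%4d"%q for q in v))
for n in ("w6",): grid(dict(np.load(n+".npz")))
grid(c)
E
```

```text
17.6 [ 0.01242018 -0.08019168] 0.10272122497648836 [ 1.00849532 -0.57152212 -0.60630324]
    8   71  51  42  43  44  49  48  43  44  43  43  43  43  43  42  39  35
    7   67  49  38  39  41  42  40  39  38  38  38  37  40  40  38  37  35
    6   67  50  39  70 112 101  45  43  44  43  44  44 100 120  93  64  37
    5   70  50  41  78 131 138 132 132 132 132 132 132 137 137  99  70  37
    4  116  70  42  80 138 142 142 142 142 142 142 142 141 137  92  70  36
    3  127  74  42  83 143 144 144 143 143 143 143 140 142 138  92  71  37
    2  127  74  60 139 224 184 146 146 145 145 141  77 124 140  93  74  37
    1  127  76  64 151 240 227 148 147 148 147 142  58 120 142  93  74  37
    0  127  77  65 161 241 190 149 149 149 149 144  60 122 136  93  73  36
   -1  125  75  66 164 241 182 151 152 152 151 146  61 120 129  98  73  37
   -2  120  64  66 173 241 183 152 152 152 152 146  59 112 129 101  70  37
   -3  120  64  67 176 240 182 151 151 151 151 145  58  99 132 111  68  36
   -4  121  65  67 174 235 156 150 149 149 149 144  57  88 143 122  66  36
   -5  103  66  67 172 233 153 148 1
[... 838 characters left out ...]
1  58  86 105  85  50  30
    0  108  60  53 110 159 142 111 108 108 108  96  52  85 105  82  49  29
   -1  108  59  57 142 205 158 115 113 112 110  96  51  85 106  81  50  30
   -2  109  60  56 142 211 186 173 173 172 146 114  60  84 107  83  49  30
   -3  109  61  54 137 215 219 218 218 218 206 179  89  84 108  85  50  30
   -4   98  57  52 134 215 222 222 222 222 221 204 104  95 113  84  51  30
   -5   87  53  51 128 210 218 218 218 218 217 201 111 133 128  85  51  30
   -6   89  56  49  94 150 157 159 159 159 158 146  86 107 100  64  41  29
   -7  102  65  51  54  66  68  68  68  67  67  65  54  56  53  40  31  29
   -8  118  94  63  57  74  78  78  78  78  77  77  76  75  68  62  50  31
```

Converted, 0.0255 m is 0.0425, 0.002 m is 0.0033.

Request:
{"fn": "move_arm", "kwargs": {"plan": [{"delta_pos":[0.0033,0,0.025],"turn":[0,0,0],"fingers":0.6},{"delta_pos":[0.0033,0,0.0425],"turn":[0,0,0],"fingers":0.6},{"delta_pos":[0.0033,0,0.0425],"turn":[0,0,0],"fingers":0.6},{"delta_pos":[0.0033,0,0.0425],"turn":[0,0,0],"fingers":1},{"delta_pos":[0.0033,0,0.0425],"turn":[0,0,0],"fingers":1},{"delta_pos":[0.0033,0,0.0425],"turn":[0,0,0],"fingers":1}], "force": 30}}

```text
clock: 18.4
position: [0.5319, -0.0593, 0.0771]
ee_rot: [-0.05, 0.999, 0.001, 0.0]
ft_force: [-0.2, 5.3, -1.1]
grip_width: 0.123
grasp_force: 32.6
```

Converted, 0.0195 m is 0.0325, -0.001 m is -0.0017.

Request:
{"fn": "move_arm", "kwargs": {"plan": [{"delta_pos":[0.0067,0.0017,-0.0017],"turn":[0,0,0],"fingers":1},{"delta_pos":[0.0133,0.0017,-0.003],"turn":[0,0,0],"fingers":1},{"delta_pos":[0.02,0.0017,-0.003],"turn":[0,0,0],"fingers":1},{"delta_pos":[0.0267,0.0017,-0.0017],"turn":[0,0,0],"fingers":1},{"delta_pos":[0.0325,0.0017,0],"turn":[0,0,0],"fingers":1},{"delta_pos":[0.0325,0.0017,0],"turn":[0,0,0],"fingers":1}]}}

```text
clock: 19.15
position: [0.5142, -0.061, 0.0782]
ee_rot: [-0.05, 0.999, 0.0, 0.003]
ft_force: [4.6, 3.7, 1.1]
grip_width: 0.126
grasp_force: 30.4
```

```bash
cat > win.py <<'E'
from meas import *
o=get_obs(); print(o["clock"],to_t(o["position"][:2],TF).round(4),o["position"][2].round(4),o["ft_force"].round(1),o["grip_width"])
c=cam("wrist")
for x in np.arange(.008,-.0085,-.001):
    pts=np.c_[to_w(np.c_[np.full(17,x),-.064+np.arange(8,-9,-1)*.001],TF),np.full(17,.061)]
    p=proj(c,pts).astype(np.float32); v=cv2.remap(c["color"].mean(2).astype(np.float32),p[:,0],p[:,1],cv2.INTER_LINEAR).ravel()
    print(f"{x*1e3:5.0f}","".join("%4d"%q for q in v))
E
python3 win.py
```

```text
19.15 [-0.0075 -0.079 ] 0.0782 [4.6 3.7 1.1] 0.1255838329310677
    8   29  27  28  28  27  27  27  27  26  27  27  31  52  74  68  33  25
    7   30  29  28  28  27  28  27  27  29  34  43  57  72  78  68  33  26
    6   33  29  28  28  27  27  27  31  50  59  68  73  77  77  67  32  25
    5   36  28  28  28  28  28  28  35  63  72  73  73  73  73  66  33  23
    4   37  29  29  29  27  28  27  33  61  73  73  73  73  73  69  37  24
    3   43  30  29  29  28  27  27  30  55  72  73  73  72  73  71  41  24
    2   51  31  29  29  28  28  27  29  51  73  73  73  73  73  72  43  24
    1   56  34  29  29  28  28  27  28  44  71  74  73  73  73  72  48  25
    0   57  38  30  29  28  29  29  29  39  70  73  73  73  73  72  52  25
   -1   57  39  32  31  30  30  29  29  35  67  73  73  73  73  73  56  28
   -2   57  38  29  30  30  29  29  28  30  59  72  73  73  73  73  64  30
   -3   58  36  29  30  29  30  30  30  30  52  72  73  74  73  73  67  31
   -4   58  37  29  30  30  29  29  28  28  45  71  73  73  73  73  68  34
   -5   58  38  28  29  30  29  29  28  29  39  67  74  74  74  73  69  39
   -6   59  37  28  29  29  29  29  28  29  34  63  73  74  73  73  70  40
   -7   60  38  29  31  31  29  29  29  28  31  58  73  74  73  74  70  46
   -8   62  50  47  47  43  33  29  30  29  29  54  73  74  74  74  73  51
```

Converted, -0.025 m is -0.0417, -0.02 m is -0.0333.

Request:
{"fn": "move_arm", "kwargs": {"plan": [{"delta_pos":[0.0033,0,0],"turn":[0,0,0],"fingers":0.6},{"delta_pos":[0.0033,0,0],"turn":[0,0,0],"fingers":0.6},{"delta_pos":[0,0,-0.025],"turn":[0,0,0],"fingers":0.6},{"delta_pos":[-0.0333,0,-0.0417],"turn":[0,0,0],"fingers":0.6},{"delta_pos":[-0.0333,0,-0.0417],"turn":[0,0,0],"fingers":0.6}]}}

```text
clock: 19.82
position: [0.5336, -0.0597, 0.1033]
ee_rot: [-0.05, 0.999, -0.0, 0.001]
ft_force: [0.0, 0.0, -0.0]
grip_width: 0.401
grasp_force: 0.0
```

```bash
python3 win.py
```

```text
19.825 [ 0.0119 -0.0797] 0.1033 [ 0.  0. -0.] 0.4011491240670944
    8   60  42  33  32  31  32  32  32  31  31  30  29  29  29  30  28  28
    7   61  43  32  37  43  42  39  41  43  43  42  37  40  43  43  37  28
    6   60  42  33  53  76  65  45  66  77  77  74  48  63  76  66  48  29
    5   61  42  35  65  98  81  51  86 101 101  96  55  78  99  78  50  29
    4   63  44  37  70 103  86  52  93 106 106  97  54  80 104  82  51  30
    3   88  57  42  72 103  87  54  92 106 106  95  52  79 104  83  51  30
    2  110  71  48  76 104  90  56  94 108 107  96  54  79 106  83  51  30
    1  111  67  50  86 121 102  60  97 106 105  96  55  80 106  84  51  28
    0  109  61  55 126 182 133  58  78  83  83  76  49  80 106  85  52  28
   -1  109  62  57 146 206 133  60  59  60  59  56  53  84 107  85  52  28
   -2  110  63  56 153 212 169 144 143 141 117  95  95 102 108  84  51  29
   -3  108  62  54 154 217 217 215 215 206 147 111 110 110 110  84  51  29
   -4   94  56  54 150 218 223 223 223 215 170 128 110 110 111  86  52  30
   -5   89  53  53 141 214 218 218 218 217 211 174  94  93 108  84  51  30
   -6   94  55  50  98 151 157 157 157 157 156 138  64  63  79  64  42  29
   -7  110  69  49  53  67  68  68  68  67  67  63  48  48  48  37  30  29
   -8  119  91  64  55  74  77  77  77  76  76  75  76  75  70  46  38  30
```

Request:
{"fn": "move_arm", "kwargs": {"plan": [{"delta_pos":[0,0,0],"turn":[0,0,0],"fingers":0.6},{"delta_pos":[0,0,0],"turn":[0,0,0],"fingers":0.6},{"delta_pos":[0,0,0],"turn":[0,0,0],"fingers":0.6},{"delta_pos":[0,0,0],"turn":[0,0,0],"fingers":0.6}]}}

```text
clock: 20.38
position: [0.5319, -0.0599, 0.1017]
ee_rot: [-0.05, 0.999, 0.0, -0.0]
ft_force: [0.6, 0.6, -0.5]
grip_width: 0.398
grasp_force: 0.0
```

```bash
python3 win.py | cut -c1-80
```

```text
20.375 [ 0.0102 -0.0797] 0.1017 [ 0.6  0.6 -0.5] 0.3976687519861187
    8   61  42  32  32  33  32  32  32  31  32  31  31  30  30  31  28  28
    7   61  42  32  40  45  44  40  43  44  45  43  39  41  43  43  37  29
    6   61  42  34  57  77  68  49  69  78  78  75  50  63  76  66  47  29
    5   60  42  35  68 100  86  53  89 103 103  95  52  78 101  80  51  28
    4   60  42  36  69 102  90  54  91 106 106  95  52  79 104  83  51  30
    3   60  43  36  73 104  89  57  96 107 106  97  54  78 105  84  51  28
    2   65  45  37  75 102  84  58 100 107 107  98  57  80 105  85  51  28
    1   94  55  41  75 103  82  56 100 107 107  97  57  79 106  85  52  29
    0  109  61  44  77 103  83  51  81  87  87  78  48  79 106  84  51  29
   -1  110  63  46  82 109  91  50  51  52  53  50  46  80 107  82  51  28
   -2  110  64  49 114 164 126  88  85  85  85  85  85  97 108  84  51  29
   -3   98  57  52 142 210 158 117 115 111 109 109 109 109 110  85  51  29
   -4   92  52  53 142 216 198 181 179 152 132 127 110 109 111  87  52  30
   -5   94  53  52 134 213 217 217 216 205 197 179  96  91 108  86  52  30
   -6   97  52  49  95 154 159 159 159 159 158 141  64  58  78  64  41  30
   -7  107  63  49  53  66  68  68  68  68  68  58  40  38  39  35  30  29
   -8  120  94  61  54  72  77  77  77  77  77  75  74  72  62  44  35  30
```

Converted, 0.0257 m is 0.0428, 0.0252 m is 0.042.

Request:
{"fn": "move_arm", "kwargs": {"plan": [{"delta_pos":[-0.0072,0,0.025],"turn":[0,0,0],"fingers":0.6},{"delta_pos":[-0.0072,0,0.042],"turn":[0,0,0],"fingers":0.6},{"delta_pos":[-0.0072,0,0.042],"turn":[0,0,0],"fingers":1},{"delta_pos":[-0.0072,0,0.042],"turn":[0,0,0],"fingers":1},{"delta_pos":[-0.0072,0,0.042],"turn":[0,0,0],"fingers":1},{"delta_pos":[0.0017,0,0.0385],"turn":[0,0,0],"fingers":1},{"delta_pos":[0.01,0,0.0367],"turn":[0,0,0],"fingers":1},{"delta_pos":[0.0175,0,0.0362],"turn":[0,0,0],"fingers":1},{"delta_pos":[0.0258,0,0.0367],"turn":[0,0,0],"fingers":1},{"delta_pos":[0.0342,0,0.0388],"turn":[0,0,0],"fingers":1},{"delta_pos":[0.0428,0,0.0425],"turn":[0,0,0],"fingers":1},{"delta_pos":[0.0428,0,0.0425],"turn":[0,0,0],"fingers":1}]}}

```text
clock: 21.92
position: [0.5087, -0.0616, 0.0788]
ee_rot: [-0.05, 0.999, 0.0, 0.003]
ft_force: [2.0, 4.5, 3.7]
grip_width: 0.125
grasp_force: 29.3
```

Converted, -0.0257 m is -0.0428, -0.0255 m is -0.0425.

Request:
{"fn": "move_arm", "kwargs": {"plan": [{"delta_pos":[0,0,0],"turn":[0,0,0],"fingers":0.6},{"delta_pos":[0,0,0],"turn":[0,0,0],"fingers":0.6},{"delta_pos":[0,0,-0.025],"turn":[0,0,0],"fingers":0.6},{"delta_pos":[-0.0428,0,-0.0425],"turn":[0,0,0],"fingers":0.6},{"delta_pos":[-0.0428,0,-0.0425],"turn":[0,0,0],"fingers":0.6}]}}

```text
clock: 22.55
position: [0.5339, -0.0598, 0.1036]
ee_rot: [-0.05, 0.999, -0.0, 0.002]
ft_force: [-0.1, 0.2, -0.3]
grip_width: 0.397
grasp_force: 0.0
```

```bash
python3 win.py | cut -c1-80
```

```text
22.55 [ 0.0123 -0.0799] 0.1036 [-0.1  0.2 -0.3] 0.39721472055282225
    8   61  43  32  32  32  32  31  31  30  30  30  30  29  29  29  29  26
    7   61  44  32  40  45  43  40  40  40  40  39  38  41  43  42  37  28
    6   60  42  34  58  78  70  46  45  49  49  48  43  61  77  68  48  28
    5   59  42  35  67  98  89  54  51  52  52  49  38  73 100  81  51  29
    4   63  44  36  70 103 102  90  88  89  88  81  50  76 105  83  51  30
    3   88  58  40  72 103 106 104 104 104 103  94  56  76 105  82  52  29
    2  111  73  45  74 104 102  92  90  90  90  82  48  75 105  84  52  30
    1  111  66  46  85 115  95  64  59  59  59  55  46  77 105  85  53  30
    0  110  63  50 127 178 128  89  87  87  87  86  87  96 106  86  53  30
   -1  111  64  52 144 209 160 121 110 108 107 107 107 108 108  86  50  29
   -2  112  66  53 144 215 197 169 124 107 107 105 102 105 108  88  48  30
   -3  104  61  54 144 217 187 124 102  92  95  84  67  88 108  88  50  31
   -4   94  53  54 153 219 172  96 144 142 151 122  65  80 107  86  49  30
   -5   95  53  54 148 214 166 100 185 204 206 185  85  78 104  82  49  30
   -6   99  55  51 104 147 109  72 133 152 151 141  71  62  79  62  41  29
   -7  111  64  48  54  64  53  48  60  65  65  62  48  47  48  37  32  28
   -8  120  89  59  58  73  78  78  78  78  78  77  76  76  75  72  59  33
```

Converted, 0.0277 m is 0.0462, 0.0272 m is 0.0453.

Request:
{"fn": "move_arm", "kwargs": {"plan": [{"delta_pos":[-0.0033,0,0.025],"turn":[0,0,0],"fingers":0.6},{"delta_pos":[-0.0033,0,0.0447],"turn":[0,0,0],"fingers":0.6},{"delta_pos":[-0.0033,0,0.0447],"turn":[0,0,0],"fingers":1},{"delta_pos":[-0.0033,0,0.0447],"turn":[0,0,0],"fingers":1},{"delta_pos":[-0.0033,0,0.0447],"turn":[0,0,0],"fingers":1},{"delta_pos":[0.005,0,0.0417],"turn":[0,0,0],"fingers":1},{"delta_pos":[0.0133,0,0.0397],"turn":[0,0,0],"fingers":1},{"delta_pos":[0.0208,0,0.0392],"turn":[0,0,0],"fingers":1},{"delta_pos":[0.0292,0,0.0397],"turn":[0,0,0],"fingers":1},{"delta_pos":[0.0375,0,0.0418],"turn":[0,0,0],"fingers":1},{"delta_pos":[0.0462,0,0.0453],"turn":[0,0,0],"fingers":1},{"delta_pos":[0.0462,0,0.0453],"turn":[0,0,0],"fingers":1}], "force": 70}}

```text
clock: 24.1
position: [0.5055, -0.062, 0.0751]
ee_rot: [-0.05, 0.999, 0.0, 0.002]
ft_force: [5.9, 5.7, -8.5]
grip_width: 0.105
grasp_force: 68.0
```

Converted, -0.0277 m is -0.0462, -0.0255 m is -0.0425.

Request:
{"fn": "move_arm", "kwargs": {"plan": [{"delta_pos":[0,0,0],"turn":[0,0,0],"fingers":0.6},{"delta_pos":[0,0,0],"turn":[0,0,0],"fingers":0.6},{"delta_pos":[0,0,-0.025],"turn":[0,0,0],"fingers":0.6},{"delta_pos":[-0.0462,0,-0.0425],"turn":[0,0,0],"fingers":0.6},{"delta_pos":[-0.0462,0,-0.0425],"turn":[0,0,0],"fingers":0.6}]}}

```text
clock: 24.72
position: [0.5342, -0.0598, 0.1022]
ee_rot: [-0.05, 0.999, -0.0, 0.002]
ft_force: [-0.2, 0.5, 0.5]
grip_width: 0.401
grasp_force: 0.0
```

```bash
python3 win.py | cut -c1-80
```

```text
24.725 [ 0.0125 -0.0799] 0.1022 [-0.2  0.5  0.5] 0.4008124047354697
    8   60  44  31  31  31  31  31  30  30  30  30  30  29  29  29  28  27
    7   59  42  30  37  42  42  41  41  41  41  40  40  40  40  42  38  28
    6   59  41  32  54  75  75  73  73  73  73  72  72  74  75  66  48  29
    5   59  42  32  70 100  90  72  69  69  69  68  70  84 101  83  48  29
    4   64  44  35  72 103  86  49  58  61  61  58  47  74 104  86  48  29
    3   94  57  41  73 104  81  52  88  96  95  88  55  76 103  86  48  28
    2  111  65  45  78 106  79  52  95 104 105  96  54  76 103  84  49  29
    1  113  68  47  80 109  82  48  80  89  89  81  49  75 103  83  50  30
    0  114  69  50 112 162 117  52  55  58  58  54  41  75 103  83  50  30
   -1  111  67  54 143 214 165  98  95  94  91  83  50  74 103  85  51  30
   -2  102  57  57 146 218 199 172 171 167 137 116  62  74 104  85  51  30
   -3  101  55  57 146 218 219 216 216 214 200 180  85  78 105  87  51  29
   -4  104  56  56 142 218 207 176 172 172 171 158  80  85 107  89  52  30
   -5  104  58  55 136 213 189 118 109 107 105  98  63  86 106  88  49  31
   -6   92  57  52 100 156 143 104 100  96  97  89  66  73  83  67  40  28
   -7   98  65  51  57  69  65  58  60  56  59  56  51  50  49  39  30  29
   -8  117  87  55  55  69  70  70  70  70  69  69  69  68  61  44  34  28
```

Now a full 9 is centred (mid bar at 0, top bar +4.3, bottom bar −5), so the order and direction are right. Flat pinching slips, so I'll carry the wheel by tilting the tool about its axis, and release more slowly.

Converted, 0.0246 m is 0.041, 0.0226 m is 0.0377, -0.349 rad is -0.0555.

Request:
{"fn": "move_arm", "kwargs": {"plan": [{"delta_pos":[-0.0053,0,0.0083],"turn":[0,0.0286,0],"fingers":0.6},{"delta_pos":[-0.0053,0,0.02],"turn":[0,0.0555,0],"fingers":0.6},{"delta_pos":[-0.0053,0,0.0377],"turn":[0,0.0555,0],"fingers":0.6},{"delta_pos":[-0.0053,0,0.0377],"turn":[0,0.0555,0],"fingers":1},{"delta_pos":[-0.0053,0,0.0377],"turn":[0,0.0555,0],"fingers":1},{"delta_pos":[-0.0053,0,0.0377],"turn":[0,0.0555,0],"fingers":1},{"delta_pos":[0.0038,0,0.0352],"turn":[0,0.0333,0],"fingers":1},{"delta_pos":[0.0132,0,0.0338],"turn":[0,0.0111,0],"fingers":1},{"delta_pos":[0.0225,0,0.0338],"turn":[0,-0.0111,0],"fingers":1},{"delta_pos":[0.0318,0,0.0352],"turn":[0,-0.0333,0],"fingers":1},{"delta_pos":[0.041,0,0.0377],"turn":[0,-0.0555,0],"fingers":1},{"delta_pos":[0.041,0,0.0377],"turn":[0,-0.0555,0],"fingers":1}], "force": 40}}

```text
clock: 26.28
position: [0.5051, -0.0619, 0.0765]
ee_rot: [-0.049, 0.983, 0.009, 0.174]
ft_force: [14.9, 4.5, -28.3]
grip_width: 0.116
grasp_force: 39.3
```

```bash
python3 win.py | head -1; python3 -c "
from h import *
print(Rot.from_quat(get_obs()['ee_rot']).as_matrix()[:,2])"
```

```text
26.275 [-0.0166 -0.0791] 0.0765 [ 14.9   4.5 -28.3] 0.11574746316563497
[ 0.34028757  0.03429028 -0.93969599]
```

Converted, -0.0308 m is -0.0513, -0.02 m is -0.0333, 0.349 rad is 0.0555.

Request:
{"fn": "move_arm", "kwargs": {"plan": [{"delta_pos":[0,0,0],"turn":[0,0,0],"fingers":0.6},{"delta_pos":[0,0,0],"turn":[0,0,0],"fingers":0.6},{"delta_pos":[0,0,0],"turn":[0,0,0],"fingers":0.6},{"delta_pos":[0,0,0],"turn":[0,0,0],"fingers":0.6},{"delta_pos":[0,0,-0.0333],"turn":[0,0,0],"fingers":0.6},{"delta_pos":[-0.0513,0,-0.0213],"turn":[0,0.0555,0],"fingers":0.6},{"delta_pos":[-0.0513,0,-0.0213],"turn":[0,0.0555,0],"fingers":0.6},{"delta_pos":[-0.0513,0,-0.0213],"turn":[0,0.0555,0],"fingers":0.6}]}}

```text
clock: 27.32
position: [0.5336, -0.0592, 0.0995]
ee_rot: [-0.05, 0.999, -0.0, -0.0]
ft_force: [-0.7, -0.1, -0.2]
grip_width: 0.398
grasp_force: 0.0
```

```bash
python3 win.py | cut -c1-80
```

```text
27.325 [ 0.0121 -0.0792] 0.0995 [-0.7 -0.1 -0.2] 0.397730593466955
    8   60  42  32  32  32  31  31  32  30  30  30  30  30  29  29  27  27
    7   60  41  32  38  44  44  43  43  42  42  43  42  42  41  41  36  28
    6   60  41  33  56  79  79  79  78  78  78  78  78  78  76  65  47  29
    5   60  41  33  68 101  97  92  93  92  92  92  92  95  99  80  49  30
    4   61  42  35  72 104  88  64  63  62  62  62  64  83 102  83  51  29
    3   84  53  36  72 105  81  43  62  70  70  65  46  78 102  84  50  30
    2  109  64  36  70 105  83  48  90 104 104  96  56  83 103  85  51  30
    1  110  61  39  72 104  84  51  94 105 106  98  55  82 103  85  51  30
    0  108  58  44  76 106  86  46  76  86  85  80  49  81 104  86  50  29
   -1  109  58  48  88 125 104  43  52  58  58  55  41  81 104  84  48  29
   -2  110  60  53 127 193 165  67  83  93  94  88  52  81 104  82  48  29
   -3  107  60  53 138 214 185  79  97 111 110 104  58  79 105  83  49  29
   -4   93  55  52 137 213 176  87 131 152 146 110  59  79 105  85  49  30
   -5   89  53  50 131 208 188  92 129 148 141 101  54  76 102  82  48  29
   -6   94  56  51  96 144 134  65  64  68  67  59  44  55  71  57  38  29
   -7  111  69  52  55  65  63  51  48  48  48  47  46  41  39  34  30  28
   -8  119  92  63  58  78  82  81  81  81  80  81  79  77  73  52  38  31
```

8 now shows, nearly centred, so the tilted carry works. One more carry of about 33° for the 7.

Converted, 0.0227 m is 0.0378, 0.0222 m is 0.037, -0.227 rad is -0.0361.

Request:
{"fn": "move_arm", "kwargs": {"plan": [{"delta_pos":[-0.0053,0,0.0083],"turn":[0,0.0286,0],"fingers":0.6},{"delta_pos":[-0.0053,0,0.02],"turn":[0,0.0555,0],"fingers":0.6},{"delta_pos":[-0.0053,0,0.0377],"turn":[0,0.0555,0],"fingers":0.6},{"delta_pos":[-0.0053,0,0.0377],"turn":[0,0.0555,0],"fingers":1},{"delta_pos":[-0.0053,0,0.0377],"turn":[0,0.0555,0],"fingers":1},{"delta_pos":[-0.0053,0,0.0377],"turn":[0,0.0555,0],"fingers":1},{"delta_pos":[0.0038,0,0.0358],"turn":[0,0.0333,0],"fingers":1},{"delta_pos":[0.0132,0,0.035],"turn":[0,0.0111,0],"fingers":1},{"delta_pos":[0.0225,0,0.0353],"turn":[0,-0.0111,0],"fingers":1},{"delta_pos":[0.0295,0,0.037],"turn":[0,-0.0279,0],"fingers":1},{"delta_pos":[0.033,0,0.0378],"turn":[0,-0.0361,0],"fingers":1},{"delta_pos":[0.033,0,0.0378],"turn":[0,-0.0361,0],"fingers":1}], "force": 40}}

```text
clock: 28.88
position: [0.5115, -0.0613, 0.0771]
ee_rot: [-0.049, 0.992, 0.006, 0.115]
ft_force: [11.0, 4.9, -18.3]
grip_width: 0.123
grasp_force: 40.3
```

Converted, -0.0244 m is -0.0407, -0.02 m is -0.0333, 0.227 rad is 0.0361.

Request:
{"fn": "move_arm", "kwargs": {"plan": [{"delta_pos":[0,0,0],"turn":[0,0,0],"fingers":0.6},{"delta_pos":[0,0,0],"turn":[0,0,0],"fingers":0.6},{"delta_pos":[0,0,0],"turn":[0,0,0],"fingers":0.6},{"delta_pos":[0,0,0],"turn":[0,0,0],"fingers":0.6},{"delta_pos":[0,0,-0.0333],"turn":[0,0,0],"fingers":0.6},{"delta_pos":[-0.0407,0,-0.0293],"turn":[0,0.0361,0],"fingers":0.6},{"delta_pos":[-0.0407,0,-0.0293],"turn":[0,0.0361,0],"fingers":0.6},{"delta_pos":[-0.0407,0,-0.0293],"turn":[0,0.0361,0],"fingers":0.6}]}}

```text
clock: 29.88
position: [0.5325, -0.0597, 0.0995]
ee_rot: [-0.05, 0.999, -0.0, -0.0]
ft_force: [-1.1, -0.1, -0.2]
grip_width: 0.398
grasp_force: 0.0
```

```bash
python3 win.py | cut -c1-80
```

```text
29.875 [ 0.0108 -0.0796] 0.0995 [-1.1 -0.1 -0.2] 0.3976666947511862
    8   60  42  32  31  30  30  31  30  29  30  30  29  29  28  28  28  26
    7   59  41  31  38  44  46  45  45  45  45  45  44  44  42  43  36  27
    6   59  40  31  57  80  81  78  78  76  77  77  77  79  81  70  47  28
    5   59  41  32  69  99  92  73  70  69  69  69  70  87 101  82  50  27
    4   60  42  33  75 103  88  60  55  56  55  52  43  79 105  83  51  28
    3   85  48  34  74 104 103  97  96  96  96  86  49  77 105  82  50  28
    2  108  57  35  77 106 107 107 107 107 107  96  53  76 106  82  50  28
    1  112  63  41  77 107 108 108 108 108 107  98  53  75 106  82  51  29
    0  113  67  44  78 108 109 108 109 108 108 100  55  75 106  84  51  29
   -1  106  60  47  90 130 118 109 109 109 108 100  57  78 107  85  51  29
   -2  100  52  53 134 198 158 111 110 109 109 100  56  81 107  86  52  29
   -3  101  53  56 148 218 169 113 111 111 111 101  56  81 109  87  53  30
   -4  103  55  56 147 214 184 165 164 164 152 115  63  82 109  88  51  30
   -5  101  56  56 139 209 211 211 211 210 203 169  92  88 106  86  48  29
   -6   90  57  53  96 144 148 148 148 148 146 131  80  69  73  60  38  29
   -7  108  73  51  53  64  65  65  66  65  65  57  42  40  39  34  30  28
   -8  120  95  59  56  74  82  83  82  82  81  79  77  77  71  48  37  29
```

Converted, -0.068 m is -0.1133, -0.05 m is -0.0833.

Request:
{"fn": "move_arm", "kwargs": {"plan": [{"delta_pos":[0,0,-0.05],"turn":[0,0,0],"fingers":0.6},{"delta_pos":[-0.0833,0.0258,-0.05],"turn":[0,0,0],"fingers":0.6},{"delta_pos":[-0.1133,0.0258,-0.05],"turn":[0,0,0],"fingers":0.6},{"delta_pos":[-0.1133,0.0258,-0.05],"turn":[0,0,0],"fingers":0.6},{"delta_pos":[-0.1133,0.0258,-0.05],"turn":[0,0,0],"fingers":0.6}]}}

```text
clock: 30.55
position: [0.5969, -0.0385, 0.1299]
ee_rot: [-0.049, 0.999, -0.0, -0.0]
ft_force: [0.2, 0.5, 0.0]
grip_width: 0.393
grasp_force: 0.0
```

```bash
python3 win.py | cut -c1-80; python3 look.py w9; python3 - <<'E'
from meas import *
report()
c=cam("wrist"); save("w10",c["color"],1.4)
for n in ("top","wrist"):
    c=cam(n); X=cloud(c); k=(X[...,2]>.0055)&(X[...,2]<.0145)&(c["color"].max(2)<75)&(abs(X[...,0]-.61)<.08)&(abs(X[...,1]-.312)<.07)
    if k.sum()>30: print(n,"spudger",cv2.minAreaRect(X[k][:,:2].astype(np.float32)),np.percentile(X[k][:,2],[5,50,95]))
E
```

```text
30.55 [ 0.0771 -0.0649] 0.1299 [0.2 0.5 0. ] 0.3933270285316435
    8  119  98  82  88  88  88  84  75  52  47  47  47  48  51  50  43  38
    7  119  90  61  66  67  67  67  64  55  56  55  54  55  54  47  41  37
    6  119  90  61  92 145 156 153 141 105 105 104 104 106 105  84  60  40
    5  119  89  61 116 206 199 160 141  97  92  92  94 117 128 102  67  41
    4  119  91  63 121 216 197 135 114  80  78  75  60 108 130 104  68  40
    3  120  91  65 126 221 225 214 199 136 123 115  70 108 131 103  69  43
    2  120  92  67 143 225 233 233 221 153 136 127  74 109 127  99  71  44
    1  120  92  69 154 228 234 232 204 148 138 129  76 112 124  95  70  43
    0  125  90  68 152 228 234 232 202 176 150 130  78 112 125  95  69  43
   -1  126  81  67 152 228 234 234 232 225 168 132  77 106 124  95  68  41
   -2  128  81  67 158 229 234 234 235 229 171 133  77 100 124  96  67  40
   -3  128  81  68 161 230 234 234 234 229 171 134  75  92 122 102  67  41
   -4  128  81  68 161 229 233 234 233 227 169 133  75  87 127 112  69  40
   -5  128  82  68 151 223 227 229 232 226 167 136 108 114 13
[... 382 characters left out ...]
095541 -0.0861023 ] [ 0.02118645 -0.07398829] 0.07572033619383318
panel 8982 [[-0.00847309 -0.03302159]
 [ 0.0429619   0.07748192]]
280 110
30.65 tester [ 0.0774 -0.0648] 0.1301 ft [-1.03  0.36  0.01]
top 985 ((0.01790911704301834, 0.025379125028848648), (0.11696378141641617, 0.051070645451545715), 89.95377349853516) [[-0.007699999958276749, -0.03310000151395798], [0.04340000078082085, -0.03310000151395798], [0.04349999874830246, 0.08380000293254852], [-0.007600000128149986, 0.08389999717473984]] rails 0.04222282019599659 -0.03228471270738655
top spudger ((0.6113190650939941, 0.310190349817276), (0.009611103683710098, 0.14459311962127686), 55.8980827331543) [0.00683712 0.01047176 0.01385127]
```

View pics/w10.png

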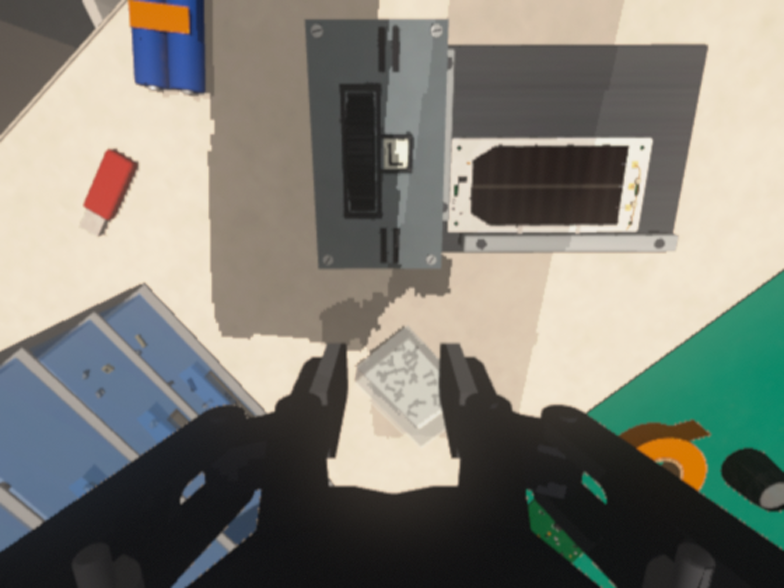

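The last picture shows the panel against both rails and a 7 centred in the window at (397,152). The spudger is back flat on the mat and the other things are where they were.

```bash
python3 -c "
from workcell import hand_in
print(hand_in())"
```

```text
the job is handed in; nothing more can be done
None
```

I handed the job in at about 31 s of the 72 s: the panel sits against both rails, the spudger lies flat on the mat at its original spot, 7 is centred in the window to within about 0.5 mm, and the loose things were not touched.

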